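Unload the heating block with the lifting hook

ROBOT

A 6-joint arm with a two-finger parallel gripper is mounted at the origin on the work surface. World frame = base frame: x ahead of the robot, y to its left, z up, the work surface at z = 0. Lengths are in m, angles in degrees, forces in N, time in s.
With the tool pointing down it reaches from about 0.375 to 0.975 m from the base axis. Payload 3.8 kg.
Tool frame: the origin (TCP) lies midway between the tips of the shut fingers; the grasp point (between the pads) lies 19 mm behind it; y points along the fingers, z is the direction in which the jaws open and shut, and the axes are right-handed (so a half turn about y gives the same grasp; the last joint's range is limited). The gripper opens to 88 mm and grips with 3 to 60 N. Pads are 18 mm wide; open, the fingers measure 123 mm over their backs; the gripper's body (75 mm by 187 mm) begins 45 mm behind the grasp point.
Start: joints at [-74.02, 15.12, 91.902, -0, 72.978, -2.114], TCP at [0.21, -0.642, 0.239] pointing down, gripper open.
Joint ranges: [-150.88, 150.88], [-54.13, 125.18], [17.81, 147.31], [-75.09, 255.09], [0, 152.58], [-146.25, 146.25]. Speed limits (degrees/s): [147.25, 147.25, 180, 180, 180, 180].

INTERFACE

Orientations are given as a 3x3 rotation matrix whose columns are the frame's x, y, z axes.
In Python, from cell import * gives the robot as it stands.
- The arm moves only by the shell command python3 -m jog 'ROWS' [OPENING] [FORCE]. ROWS is JSON, a list of rows, each a list of 6 numbers: the shift along the tool's x, y, z in m, then the turn, a rotation vector about the tool's x, y, z in rad. A call has 1 to 10 rows; each row shifts and turns the commanded pose from where the row before left it, along the tool's axes as they then stand; what a row does not reach is not made up. A row lasts 1/8 s, in which the tool goes at most 62.5 mm and 10.7 degrees, less where a joint would pass 70% of its speed; a pose out of reach is approached as far as the arm can. A call with a gripper value outside its range is refused whole. OPENING is the opening, from 0 (shut) to 1 (fully open), set as the call begins (- or left out, the last holds). The fingers move at their own pace and stop on an object; FORCE is the grip in N (left out, the last holds). Time passes only in rows, so rows that do not move let the fingers close. It gives the time, the measured TCP pose, the force and the opening at its end, in the units of the state.
- read_state(): the state, without advancing time (a new reading comes with each control period).
- grab_frame(name): name is "side" or "top"; returns a dict with "color" (480x640x3 uint8, red, green, blue), "intrinsics" (3x3 intrinsics, pixels), "k1" (the pictures are not rectified: a ray, as slopes to the right and down, at radius r is drawn at 1 + k1 r^2 times it, then the intrinsics apply), "pose" (4x4, takes a point from camera to world coordinates). Camera axes: x right, y down, z forward; pixel columns grow to the right and rows downward; lengths in m; the calibration is good to about 2 mm. A picture is of the moment at which its call begins. There is no depth.
- close_job(): hands the job in, once; it reports no verdict.
Trained networks look in a picture, given as the dict that the camera call returned (one of the last four; its "shot" number tells which), for a name from the list of things; names that differ only in an ending like _2 or _b are one class to them, and where a whole thing is asked for, a point or a joint stands for the part that bears it (a point fixed in the world has none). Each returns a list of dicts, best first, with "confidence" (0 to 1); they miss things now and then, are a little off and sometimes report something else, mostly with a low value. They report only what shows in the picture. A call takes as long as a camera call. They do not tell look-alikes from the thing itself.
- look_for(picture, name): "pixel" ([column, row] in pixels, amid what is visible of it).
- pinpoint(picture, name): "pixel" ([column, row] in pixels: a listed point, or the origin of a listed thing).
The state is a dict: "t": time; "joint_pos": joint angles; "qvel": joint speeds; "joint_efforts": joint torques, N m; "tcp_pos": TCP position; "tool_rot": TCP orientation; "force": force on the tool from outside, world axes, zero at the start; "ft_torque": the same for the moment, N m; "gripper_width": finger opening in m.
Only numpy, scipy, OpenCV 4.12 (cv2) and the standard library are available. Lean on these libraries where they do the work, as an engineer would, in place of code of your own. Each camera call takes 0.05 s, during which the arm holds its last target.

TASK

Unload the hot heating block on the bench: lift its hinged cover all the way back onto its stop, take the lifting hook from its stand and with it draw every sample pot by its wire bail out of the deep bores, standing them all upright on the floor of the white tray. The pots are hot, so never touch them with the fingers, and set them down, do not drop them. Then hang the hook back in its stand and lower the cover gently shut without letting it fall, leaving the other things on the bench where they are.

Things in the scene. Friction and masses are not known exactly. Their poses are not given: they have to be found in the camera images.
- block: fixed heating block, 165 x 320 x 140 mm tall, white housing. Origin on its underside, local -x its front, y along the row of bores, z up. Four bores 60 mm across, 120 mm deep (floor 20 mm, mouth 140 mm above bench), axes at local x 5 mm, y -105, -35, 35, 105 mm. Each holds one pot or none, with 5 mm play around it, its bail peak 37 mm below the mouth
- cover (a joint): hinge of the block's insulated cover (0.45 kg, plate 92 x 310 x 16 mm): 0 = shut, flat over the bores; grows as the front edge rises; 1.9 rad = fully open, leaning back on its stop behind the row. Damped but free: let go on the way it falls shut, or, past upright, slowly open
- cover_hinge (a point): middle of the cover's hinge line, at local (58, 0, 150.5) mm of the block; the line runs along the block's y axis
- cover_bar (a point): middle of the cover's grab bar: round steel bar 12 mm thick, 130 mm long, parallel to the hinge line, on an arm at each end; 136 mm from the hinge line and level with it when shut (150.5 mm above the bench), with 30 mm free between bar and cover edge and about 30 mm below it to the sloping front panel. Its axes turn with the cover
- hook: loose lifting hook, 132 mm long, 0.18 kg. Origin at the centre of its black square handle (22 x 22 x 48 mm tall, sides along x and y), z up along the shank as it hangs. Collar 38 mm across at z -24 to -30 mm; 5 mm shank on the z axis down to a J that turns up towards +x: lowest point z -107.5, tip at x 13.5 mm with its top at z -93.5 mm, free gap shank to tip 8 mm
- hook_seat (a point): middle of the hook's seat (rod centre), at (6.5, 0, -105) mm of the hook; a bail wire lying in it has its centre 4.5 mm higher
- hook_collar (a point): centre of the underside of the hook's collar, 30 mm below the handle centre
- stand: fixed steel hook stand, base 90 x 74 mm; origin on the underside below the hook's place, z up. Fork of two level arms, top 110 mm, the 12 mm slot between them open to local -x; post at local x 31 to 43 mm. The shank stands in the slot, the collar rests on the arms. Lips at the arms' front ends (local x -26 to -29 mm) rise 4 mm above them: the collar must pass over
- stand_seat (a point): where the centre of the collar's underside rests: on the slot's middle line, 110 mm above the bench
- tray: loose shallow white tray, 300 (x) x 220 (y) x 30 mm, walls and floor 4 mm thick, 0.6 kg, origin at the centre of its underside; its long sides run along its x
- pot0: stainless pot, an upright cylinder 50 mm across, 50 mm tall with its lid, 0.25 kg give or take; origin at the centre of its underside, z up. A stiff 4 mm wire bail stands fixed on the lid in the pot's y-z plane: legs at y = +-18 mm, arched to a blunt peak (wire centre 81 mm above the origin, 29 mm free below it); a hook passes under it along the pot's x, from either side. None if absent
- pot1: stainless pot, an upright cylinder 50 mm across, 50 mm tall with its lid, 0.25 kg give or take; origin at the centre of its underside, z up. A stiff 4 mm wire bail stands fixed on the lid in the pot's y-z plane: legs at y = +-18 mm, arched to a blunt peak (wire centre 81 mm above the origin, 29 mm free below it); a hook passes under it along the pot's x, from either side. None if absent
- pot2: stainless pot, an upright cylinder 50 mm across, 50 mm tall with its lid, 0.25 kg give or take; origin at the centre of its underside, z up. A stiff 4 mm wire bail stands fixed on the lid in the pot's y-z plane: legs at y = +-18 mm, arched to a blunt peak (wire centre 81 mm above the origin, 29 mm free below it); a hook passes under it along the pot's x, from either side. None if absent
- pot3: stainless pot, an upright cylinder 50 mm across, 50 mm tall with its lid, 0.25 kg give or take; origin at the centre of its underside, z up. A stiff 4 mm wire bail stands fixed on the lid in the pot's y-z plane: legs at y = +-18 mm, arched to a blunt peak (wire centre 81 mm above the origin, 29 mm free below it); a hook passes under it along the pot's x, from either side. None if absent
- jar: bystander: glass jar with orange cap, 80 mm across, 110 mm tall, origin under its centre
- reagent: bystander: white bottle with blue cap, 64 mm across, 150 mm tall, origin under its centre
Things that resemble listed ones, but are neither listed nor needed, are in the scene too. Leave any blue look-alike of the hook alone.

How it is judged (in metres and radians):
On the way, in this order (a step that is already met when the one before it is completed fails the run):
1. the cover is open, back on its stop (value of joint cover above 1.75 rad), for 0.2 s.
2. every pot stands upright on the floor of the tray, the cover still open (x of pot0 in the frame of tray between -0.126 and 0.126 m and y of pot0 in the frame of tray between -0.086 and 0.086 m and z of pot0 in the frame of tray between -0.003 and 0.012 m and angle between each of pot0, pot1, pot2, pot3's own z axis and vertical below 0.1 rad and linear speed of each of pot0, pot1, pot2, pot3 below 0.03 m/s and x of pot1 in the frame of tray between -0.126 and 0.126 m and y of pot1 in the frame of tray between -0.086 and 0.086 m and z of pot1 in the frame of tray between -0.003 and 0.012 m and x of pot2 in the frame of tray between -0.126 and 0.126 m and y of pot2 in the frame of tray between -0.086 and 0.086 m and z of pot2 in the frame of tray between -0.003 and 0.012 m and x of pot3 in the frame of tray between -0.126 and 0.126 m and y of pot3 in the frame of tray between -0.086 and 0.086 m and z of pot3 in the frame of tray between -0.003 and 0.012 m and value of joint cover above 1.6 rad), for 0.2 s.
At the end, for the whole second after the job is handed in: every pot stands upright (within 0.1 rad) and still on the floor of the flat-lying tray; the hook hangs in its stand, collar within 12 mm of its seat, upright within 0.15 rad; the cover is shut (below 0.02 rad) (x of pot0 in the frame of tray between -0.126 and 0.126 m and y of pot0 in the frame of tray between -0.086 and 0.086 m and z of pot0 in the frame of tray between -0.003 and 0.012 m and angle between each of pot0, pot1, pot2, pot3's own z axis and vertical below 0.1 rad and linear speed of each of pot0, pot1, pot2, pot3, hook below 0.03 m/s and x of pot1 in the frame of tray between -0.126 and 0.126 m and y of pot1 in the frame of tray between -0.086 and 0.086 m and z of pot1 in the frame of tray between -0.003 and 0.012 m and x of pot2 in the frame of tray between -0.126 and 0.126 m and y of pot2 in the frame of tray between -0.086 and 0.086 m and z of pot2 in the frame of tray between -0.003 and 0.012 m and x of pot3 in the frame of tray between -0.126 and 0.126 m and y of pot3 in the frame of tray between -0.086 and 0.086 m and z of pot3 in the frame of tray between -0.003 and 0.012 m and angle between tray's own z axis and vertical below 0.05 rad and value of joint cover below 0.02 rad and distance between hook_collar and stand_seat below 0.012 m and angle between hook's own z axis and vertical below 0.15 rad); the robot touches nothing.
It fails at once if a finger presses on a hot pot (over 1 N) (contact force between the fingers and pot0 above 1 N or contact force between the fingers and pot1 above 1 N or contact force between the fingers and pot2 above 1 N or contact force between the fingers and pot3 above 1 N).
It fails at once if the cover falls shut: it meets its seat at over 1.5 rad/s (in its last 0.1 rad) (value of joint cover below 0.1 rad and velocity of joint cover below -1.5 rad/s).
It fails at once if a pot is dropped into the tray: over 0.8 m/s (a fall of more than 3 cm) within 6 cm of the tray ((linear speed of pot0 above 0.8 m/s and z of pot0 in the frame of tray below 0.06 m and horizontal distance between pot0 and tray below 0.2 m) or (linear speed of pot1 above 0.8 m/s and z of pot1 in the frame of tray below 0.06 m and horizontal distance between pot1 and tray below 0.2 m) or (linear speed of pot2 above 0.8 m/s and z of pot2 in the frame of tray below 0.06 m and horizontal distance between pot2 and tray below 0.2 m) or (linear speed of pot3 above 0.8 m/s and z of pot3 in the frame of tray below 0.06 m and horizontal distance between pot3 and tray below 0.2 m)).
It fails at once if a bystander is pushed more than 30 mm (distance of any of jar, reagent from where it was at the start of the episode above 0.03 m).
Of pot0, pot1, pot2, pot3 only 2 to 4 are there at a start; the rules pass over those that are not, and their reading is None.
At some moment in a run one of tray may be knocked a few centimetres aside while the robot is not near it.
It also fails if it takes over 210 s, if anything falls off the work surface, if the arm or the gripper's body presses on something with over 40 N, if the wrist force passes 120 N, or if a joint passes its speed limit or range.

## Working session

There is one attempt and no reset: what is moved stays moved. The work goes in short steps, Python scripts to look and compute and a shell command to move; the robot and the scene stay as the last step left them, time stands still between calls to the robot, and variables do not carry over. Pictures are saved under pics/ and viewed, and the job is handed in when it is done.

```bash
ls; mkdir -p pics; cat > h.py <<'E'
from cell import *
import numpy as np, cv2
def snap(name,fn=None):
    f=grab_frame(name)
    if fn: cv2.imwrite('pics/'+fn,f['color'][:,:,::-1])
    return f
def ray(f,px):
    K=np.array(f['intrinsics']);k1=f['k1'];P=np.array(f['pose'])
    d=np.array([(px[0]-K[0,2])/K[0,0],(px[1]-K[1,2])/K[1,1]])
    u=d.copy()
    for _ in range(30): u=d/(1+k1*(u@u))
    v=P[:3,:3]@np.array([u[0],u[1],1]); return P[:3,3],v/np.linalg.norm(v)
def onz(f,px,z):
    o,v=ray(f,px); return o+v*(z-o[2])/v[2]
def proj(f,p):
    K=np.array(f['intrinsics']);k1=f['k1'];P=np.array(f['pose'])
    c=P[:3,:3].T@(np.array(p)-P[:3,3]); u=c[:2]/c[2]; u=u*(1+k1*(u@u))
    return np.array([K[0,0]*u[0]+K[0,2],K[1,1]*u[1]+K[1,2]])
def tri(f1,p1,f2,p2):
    o1,v1=ray(f1,p1);o2,v2=ray(f2,p2)
    A=np.array([v1,-v2]).T; s=np.linalg.lstsq(A,o2-o1,rcond=None)[0]
    a=o1+s[0]*v1;b=o2+s[1]*v2; return (a+b)/2,np.linalg.norm(a-b)
E
python3 - <<'E'
from h import *
np.set_printoptions(precision=4,suppress=True)
s=read_state(); print(s)
a=snap('side','s0.png');b=snap('top','t0.png')
for f in(a,b): print(f['pose'],f['intrinsics'],f['k1'])
for n in ['block','cover_hinge','cover_bar','hook','hook_seat','hook_collar','stand','stand_seat','tray','jar','reagent']:
    for l,f in(('s',a),('t',b)):
        print(n,l,[(np.round(q['pixel'],1).tolist(),round(q['confidence'],2)) for q in pinpoint(f,n)[:3]])
E
```

```text
pics
{'t': 0.0, 'joint_pos': array([-74.0179,  15.1686,  91.9794,  -0.0008,  72.9774,  -2.1141]), 'qvel': array([-0.0516,  0.1206, -0.0303, -0.0545,  0.0357,  0.0027]), 'joint_efforts': array([  0.0007, -50.2118, -35.6876,   0.0728,   0.0293,  -0.0002]), 'tcp_pos': array([ 0.2095, -0.6409,  0.2374]), 'tool_rot': array([[-0.9505, -0.0006,  0.3106],
       [-0.3106,  0.0021, -0.9505],
       [-0.0001, -1.    , -0.0022]]), 'force': array([-0.185 ,  0.593 , -0.1603]), 'ft_torque': array([-0.0236, -0.0113, -0.0019]), 'gripper_width': 0.08836326190608808}
[[-0.7388 -0.4001  0.5423 -0.205 ]
 [-0.6739  0.4387 -0.5945  0.779 ]
 [-0.0001 -0.8047 -0.5937  0.8898]
 [ 0.      0.      0.      1.    ]] [[534.8268   0.     321.141 ]
 [  0.     534.8268 242.6038]
 [  0.       0.       1.    ]] -0.16541416296839992
[[ 0.0014 -0.9829  0.184   0.3519]
 [-1.     -0.0029 -0.0077  0.0094]
 [ 0.0081 -0.1839 -0.9829  1.0052]
 [ 0.      0.      0.      1.    ]] [[489.354    0.     325.5542]
 [  0.     489.354  238.722 ]
 [  0.       0.       1.    ]] -0.058706795973806056
block s [([247.1, 309.2], 0.87), ([25
[... 206 characters left out ...]
[252.5, 220.9], 0.79)]
hook s [([330.1, 287.6], 0.63), ([326.6, 240.3], 0.53)]
hook t [([478.7, 381.0], 0.56)]
hook_seat s [([326.4, 276.4], 0.92), ([265.6, 249.0], 0.36)]
hook_seat t [([495.6, 431.7], 0.58)]
hook_collar s [([323.0, 254.0], 0.63), ([285.6, 260.2], 0.25)]
hook_collar t [([316.2, 266.9], 0.81), ([485.0, 392.2], 0.62)]
stand s [([327.1, 288.3], 0.82)]
stand t []
stand_seat s [([325.8, 252.7], 0.69)]
stand_seat t [([316.6, 267.5], 0.68)]
tray s [([379.6, 225.4], 0.96)]
tray t [([454.2, 243.5], 0.95)]
jar s []
jar t [([327.5, 200.6], 0.96), ([177.8, 209.0], 0.38)]
reagent s [([252.8, 248.4], 0.76)]
reagent t [([306.5, 150.7], 0.65), ([325.4, 197.9], 0.64), ([224.8, 229.7], 0.21)]
```

View pics/s0.png

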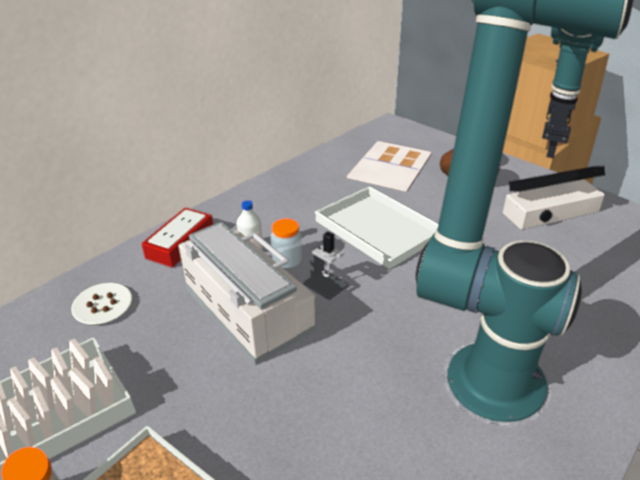

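View pics/t0.png

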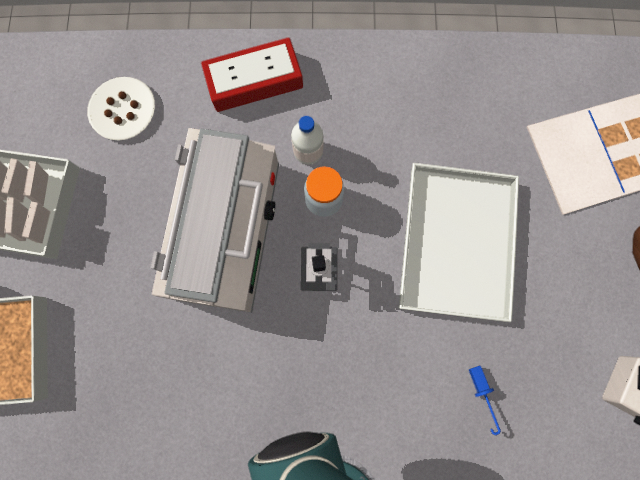

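```bash
python3 - <<'E'
from h import *
np.set_printoptions(precision=4,suppress=True)
a=snap('side');b=snap('top')
print('hinge',onz(b,(176.5,212),.1505),tri(a,(216.9,272.2),b,(176.5,212)))
print('bar',onz(b,(252.5,220.9),.1505),tri(a,(265.9,246.5),b,(252.5,220.9)))
print('collar',onz(b,(316.4,267),.11),tri(a,(325,253.5),b,(316.4,267)))
print('block',onz(b,(223.1,230.9),0), 'tray',onz(b,(454.2,243.5),0))
print('tray corners top',[onz(b,p,.03)[:2] for p in((414,165),(518,177),(512,321),(402,309))])
print('block cover corners',[onz(b,p,.158)[:2] for p in((203,132),(248,137),(212,302),(169,296))])
print('jar',onz(b,(325,185),.11),'reag',onz(b,(306.5,124),.15))
c=cv2.resize(b['color'][225:310,270:370],(800,680),interpolation=cv2.INTER_CUBIC)
d=cv2.resize(a['color'][210:310,280:400],(720,600),interpolation=cv2.INTER_CUBIC)
cv2.imwrite('pics/c1.png',cv2.resize(c[:,:,::-1],(700,595)));cv2.imwrite('pics/c2.png',d[:,:,::-1])
E
```

```text
hinge [0.5601 0.2712 0.1505] (array([0.5615, 0.2723, 0.1517]), np.float64(0.004163094154963029))
bar [0.544  0.1334 0.1505] (array([0.5473, 0.1361, 0.1527]), np.float64(0.00941960871591848))
collar [0.4665 0.0191 0.11  ] (array([0.4694, 0.0212, 0.1083]), np.float64(0.006756595368671345))
block [0.5561 0.2165 0.    ] tray [ 0.5307 -0.2686  0.    ]
tray corners top [array([ 0.6923, -0.1835]), array([ 0.6679, -0.4033]), array([ 0.3688, -0.3699]), array([ 0.3932, -0.15  ])]
block cover corners [array([0.7102, 0.2291]), array([0.7003, 0.1455]), array([0.399 , 0.1983]), array([0.4088, 0.2736])]
jar [0.6234 0.0035 0.11  ] reag [0.7296 0.0385 0.15  ]
```

View pics/c1.png

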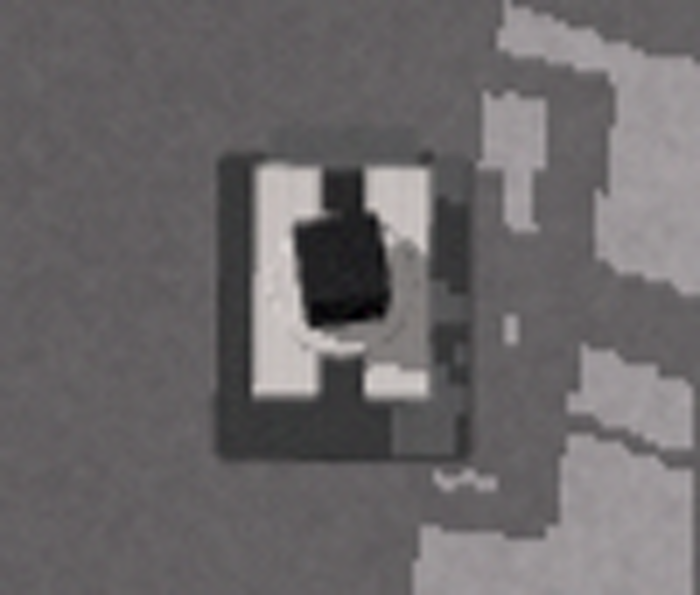

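View pics/c2.png

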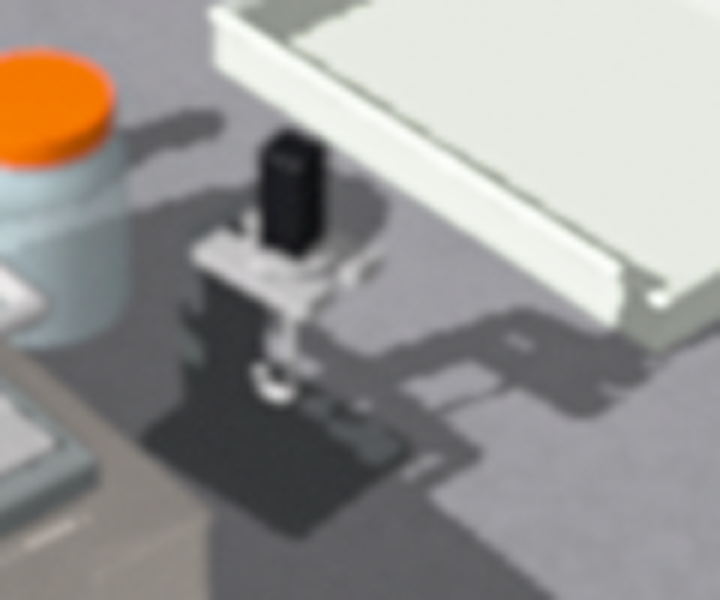

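```bash
python3 - <<'E'
from h import *
b=snap('top');a=snap('side')
c=cv2.resize(b['color'][120:320,145:285],(560,800),interpolation=cv2.INTER_CUBIC)
cv2.imwrite('pics/c3.png',cv2.resize(c,(420,600))[:,:,::-1])
d=cv2.resize(a['color'][230:300,310:350],(343,600),interpolation=cv2.INTER_CUBIC)
cv2.imwrite('pics/c4.png',d[:,:,::-1])
E
```

```text
(no output)
```

View pics/c3.png

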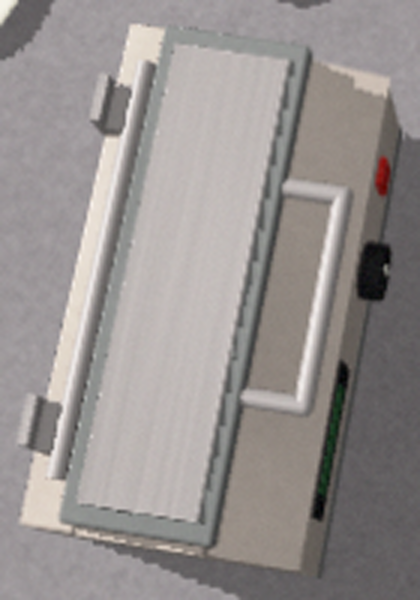

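View pics/c4.png

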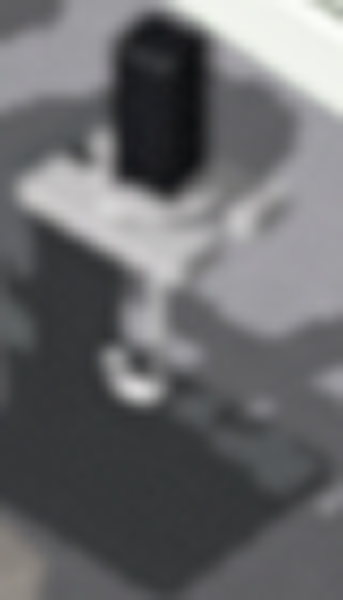

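```bash
python3 - <<'E'
from h import *
np.set_printoptions(precision=4,suppress=True)
a=snap('side');b=snap('top')
print('handle top',onz(b,(318.4,262.4),.164),'collar',onz(b,(319,265.7),.116))
r=[onz(b,p,.1505)[:2] for p in((194,141),(164.3,279),(258.3,183.3),(247.3,256))]
print(r); h=(r[0]+r[1])/2; g=(r[2]+r[3])/2
print('hinge',h,'bar',g,'dist',np.linalg.norm(h-g), [np.degrees(np.arctan2(*(q-p)[::-1])) for p,q in((r[1],r[0]),(r[3],r[2]))])
# side handle
print(proj(a,[.4665,.0155,.164]),proj(a,[.4665,.0155,.116]))
# block corners top crop
for z,pts in ((.14,((130,25),(22,522))),):
    print([onz(b,(145+x/3,120+y/3),z)[:2] for x,y in pts])
E
```

```text
handle top [0.4676 0.0151 0.164 ] collar [0.4681 0.0143 0.116 ]
[array([0.6956, 0.2469]), array([0.4391, 0.2859]), array([0.614, 0.125]), array([0.4805, 0.1408])]
hinge [0.5673 0.2664] bar [0.5472 0.1329] dist 0.13502068333258488 [np.float64(-8.648050006875676), np.float64(-6.747166815708799)]
[329.081  234.2281] [328.9055 250.5843]
[array([0.7252, 0.2621]), array([0.4134, 0.3092])]
```

```bash
cat >> h.py <<'E'
def plan(p,yaw=None):
    s=read_state();R=np.array(s['tool_rot']);c=np.array(s['tcp_pos'])
    print('cur',np.round(c,4),'toolz yaw',round(np.degrees(np.arctan2(R[1,2],R[0,2])),2),'tilt',np.round(R[:,1],3))
    print('shift tool',np.round(R.T@(np.array(p)-c),4))
    if yaw is not None:
        d=(yaw-np.degrees(np.arctan2(R[1,2],R[0,2]))+180)%360-180
        Rt=np.array([[np.sin(np.radians(yaw))*-1,0,np.cos(np.radians(yaw))],[np.cos(np.radians(yaw)),0,np.sin(np.radians(yaw))],[0,-1,0]])
        Rt[:,0]=np.cross(Rt[:,1],Rt[:,2])
        import scipy.spatial.transform as t
        print('turn deg',d,'rotvec tool',np.round(t.Rotation.from_matrix(R.T@Rt).as_rotvec(),4),'shift in target axes',np.round(Rt.T@(np.array(p)-c),4))
def det(f,n,k=3,fn=None):
    return [(np.round(q['pixel'],1).tolist(),round(q['confidence'],2)) for q in (fn or pinpoint)(f,n)[:k]]
E
python3 - <<'E'
from h import *
plan([.546,.133,.30],81.5)
E
```

```text
cur [ 0.2096 -0.6416  0.2387] toolz yaw -71.91 tilt [-0.  0. -1.]
shift tool [-0.5603 -0.0613 -0.6318]
turn deg 153.40639128357645 rotvec tool [ 0.     -2.6774 -0.    ] shift in target axes [ 0.2182 -0.0613  0.8158]
```

```bash
python3 -m jog '[[-0.0374,-0.0041,-0.0421,0,0,0],[-0.0374,-0.0041,-0.0421,0,0,0],[-0.0374,-0.0041,-0.0421,0,0,0],[-0.0374,-0.0041,-0.0421,0,0,0],[-0.0374,-0.0041,-0.0421,0,0,0],[-0.0374,-0.0041,-0.0421,0,0,0],[-0.0374,-0.0041,-0.0421,0,0,0],[-0.0374,-0.0041,-0.0421,0,0,0]]' 0.28
python3 -m jog '[[-0.0374,-0.0041,-0.0421,0,0,0],[-0.0374,-0.0041,-0.0421,0,0,0],[-0.0374,-0.0041,-0.0421,0,0,0],[-0.0374,-0.0041,-0.0421,0,0,0],[-0.0374,-0.0041,-0.0421,0,0,0],[-0.0374,-0.0041,-0.0421,0,0,0],[-0.0374,-0.0041,-0.0421,0,0,0]]'
python3 -m jog '[[0,0,0,0,-0.1785,0],[0,0,0,0,-0.1785,0],[0,0,0,0,-0.1785,0],[0,0,0,0,-0.1785,0],[0,0,0,0,-0.1785,0],[0,0,0,0,-0.1785,0],[0,0,0,0,-0.1785,0],[0,0,0,0,-0.1785,0]]'
python3 -m jog '[[0,0,0,0,-0.1785,0],[0,0,0,0,-0.1785,0],[0,0,0,0,-0.1785,0],[0,0,0,0,-0.1785,0],[0,0,0,0,-0.1785,0],[0,0,0,0,-0.1785,0],[0,0,0,0,-0.1785,0]]'
python3 -c "
from h import *
plan([.546,.133,.141],81.5);print(read_state()['joint_pos'],read_state()['gripper_width'])"
```

```text
t: 2.5
tcp_pos: [0.3899, -0.2269, 0.272]
tool_rot: [[-0.951, 0.001, 0.31], [-0.31, -0.001, -0.951], [-0.001, -1.0, 0.001]]
force: [1.1, 0.4, 0.5]
gripper_width: 0.0251
t: 3.38
tcp_pos: [0.5473, 0.1348, 0.3006]
tool_rot: [[-0.95, 0.001, 0.311], [-0.311, -0.0, -0.95], [-0.001, -1.0, 0.0]]
force: [1.1, -0.5, -0.1]
gripper_width: 0.0246
t: 4.38
tcp_pos: [0.5467, 0.1329, 0.3003]
tool_rot: [[0.178, 0.0, 0.984], [-0.984, 0.0, 0.178], [-0.0, -1.0, 0.0]]
force: [-0.4, -0.6, 0.1]
gripper_width: 0.0247
t: 5.25
tcp_pos: [0.5467, 0.1329, 0.3003]
tool_rot: [[0.99, 0.0, 0.142], [-0.142, 0.0, 0.99], [0.0, -1.0, 0.0]]
force: [-0.1, -0.1, 0.2]
gripper_width: 0.0245
cur [0.5467 0.1329 0.3003] toolz yaw 81.84 tilt [ 0.  0. -1.]
shift tool [-0.0008  0.1593 -0.    ]
turn deg -0.3405049550145236 rotvec tool [-0.0001  0.0059  0.0002] shift in target axes [-0.0007  0.1593 -0.    ]
[ 1.11244624e+01  1.04903484e+00  1.01367298e+02  2.37915711e-03
  7.75714646e+01 -7.07165538e+01] 0.024464457279163538
```

Descend toward just above, look, then straddle.

```bash
python3 -m jog '[[0,0.03,0,0,0,0],[0,0.03,0,0,0,0],[0,0.03,0,0,0,0],[0,0.02,0,0,0,0],[0,0.01,0,0,0,0],[0,0,0,0,0,0]]'
python3 -c "
from h import *
a=snap('side');b=snap('top')
c=np.hstack([cv2.resize(b['color'][160:280,200:320],(390,390)),cv2.resize(a['color'][180:300,200:320],(390,390))])
cv2.imwrite('pics/c5.png',c[:,:,::-1])"
```

```text
t: 6.0
tcp_pos: [0.5466, 0.1328, 0.1799]
tool_rot: [[0.989, -0.001, 0.148], [-0.148, -0.0, 0.989], [-0.001, -1.0, -0.0]]
force: [-0.1, 0.6, 0.5]
gripper_width: 0.0244
```

View pics/c5.png

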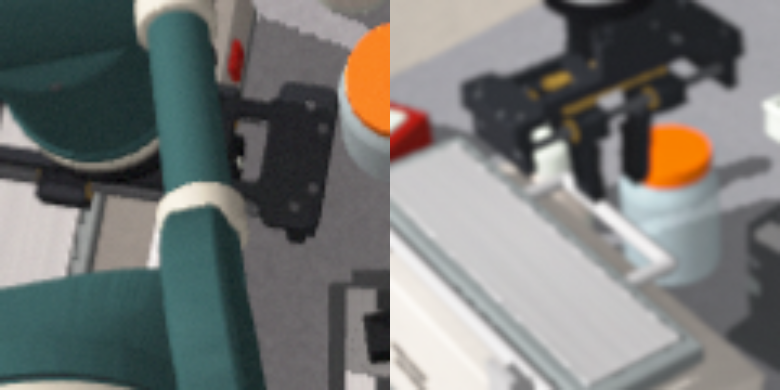

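```bash
python3 -m jog '[[0,0.02,0,0,0,0],[0,0.019,0,0,0,0],[0,0,0,0,0,0]]'
python3 -m jog '[[0,0,0,0,0,0],[0,0,0,0,0,0],[0,0,0,0,0,0],[0,0,0,0,0,0]]' 0 8
```

```text
t: 6.48
tcp_pos: [0.5446, 0.1324, 0.1382]
tool_rot: [[0.989, -0.005, 0.148], [-0.148, -0.001, 0.989], [-0.005, -1.0, -0.002]]
force: [-0.4, -0.6, -0.9]
gripper_width: 0.0249
t: 6.98
tcp_pos: [0.5468, 0.1323, 0.1413]
tool_rot: [[0.989, 0.0, 0.148], [-0.148, -0.001, 0.989], [0.0, -1.0, -0.001]]
force: [0.8, -4.4, -0.7]
gripper_width: 0.012
```

```bash
python3 -m jog '[[0,-0.0101,0.0005,0,0,0],[0,-0.0102,0.001,0,0,0],[0,-0.0199,0.0045,0,0,0],[0,-0.019,0.0075,0,0,0],[0,-0.0177,0.0102,0,0,0],[0,-0.0159,0.0127,0,0,0],[0,0,0,0,0,0]]'
python3 -m jog '[[0,-0.0138,0.0150,0,0,0],[0,-0.0114,0.0169,0,0,0],[0,-0.0088,0.0184,0,0,0],[0,-0.0059,0.0195,0,0,0],[0,0,0,0,0,0]]'
```

```text
t: 7.85
tcp_pos: [0.5526, 0.1681, 0.2377]
tool_rot: [[0.989, 0.002, 0.147], [-0.147, -0.002, 0.989], [0.002, -1.0, -0.002]]
force: [-3.5, -9.6, 7.4]
gripper_width: 0.0113
t: 8.48
tcp_pos: [0.564, 0.2399, 0.2776]
tool_rot: [[0.989, 0.006, 0.146], [-0.146, 0.003, 0.989], [0.005, -1.0, 0.004]]
force: [-0.2, -2.7, 10.4]
gripper_width: 0.0114
```

```bash
python3 -m jog '[[0,-0.0030,0.0202,0,0,0],[0,0,0.0204,0,0,0],[0,0.0031,0.0201,0,0,0],[0,0.0028,0.0105,0,0,0],[0,0,0,0,0,0],[0,0,0,0,0,0]]'
python3 -c "
from h import *
a=snap('side');b=snap('top')
c=np.hstack([cv2.resize(b['color'][120:320,120:320],(390,390)),cv2.resize(a['color'][150:350,150:350],(390,390))])
cv2.imwrite('pics/c6.png',c[:,:,::-1])
print(det(b,'cover_bar'),det(a,'cover_bar'))
for n in ['pot0']:print(n,det(b,n,6),det(a,n,6))"
```

```text
t: 9.22
tcp_pos: [0.5738, 0.3102, 0.2705]
tool_rot: [[0.989, 0.001, 0.147], [-0.147, 0.002, 0.989], [0.001, -1.0, 0.002]]
force: [5.9, 1.9, 1.7]
gripper_width: 0.0119
[] [([188.7, 231.2], 0.91)]
pot0 [([212.6, 279.5], 0.74), ([225.6, 209.6], 0.67), ([214.0, 242.7], 0.64), ([232.0, 177.0], 0.5)] [([377.1, 224.7], 0.34)]
```

View pics/c6.png

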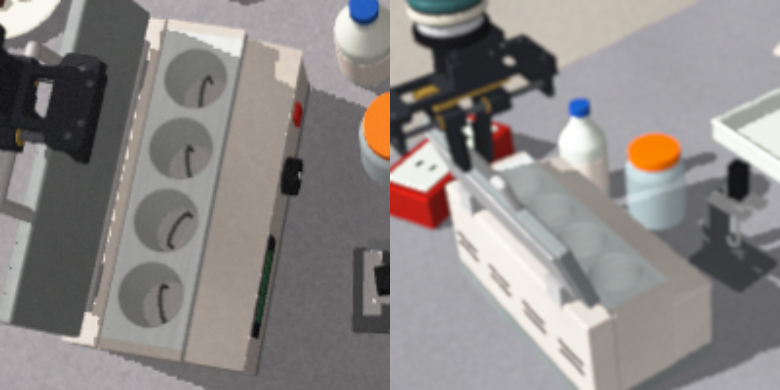

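```bash
python3 -m jog '[[0,0,0,0,0,0],[0,0,0,0,0,0],[0,0,0,0,0,0]]' 0.28
python3 -m jog '[[0,-0.02,0,0,0,0],[0,-0.04,0,0,0,0],[0,-0.04,-0.04,0,0,0],[0,0,-0.06,0,0,0],[0,0,-0.06,0,0,0],[0,0,-0.06,0,0,0],[0,0,-0.06,0,0,0],[0,0,0,0,0,0]]'
python3 -c "
from h import *
a=snap('side','s7.png');b=snap('top','t7.png')
cv2.imwrite('pics/c7.png',cv2.resize(b['color'][120:320,150:300],(600,800),interpolation=cv2.INTER_CUBIC)[:600,:,::-1])
cv2.imwrite('pics/c7b.png',cv2.resize(b['color'][200:320,150:300],(750,600),interpolation=cv2.INTER_CUBIC)[:600,:,::-1])
print(det(b,'cover_bar'),det(a,'cover_bar'))
for n in ['pot0']:print(n,det(b,n,6),det(a,n,6))"
```

```text
t: 9.9
tcp_pos: [0.5721, 0.3085, 0.27]
tool_rot: [[0.989, -0.002, 0.147], [-0.147, -0.001, 0.989], [-0.002, -1.0, -0.001]]
force: [-0.1, 0.3, 0.1]
gripper_width: 0.0241
t: 10.9
tcp_pos: [0.5313, 0.0279, 0.3732]
tool_rot: [[0.988, 0.003, 0.153], [-0.153, -0.001, 0.988], [0.003, -1.0, -0.0]]
force: [-0.9, 0.0, -0.3]
gripper_width: 0.0247
[([127.1, 187.9], 0.66)] [([192.9, 229.4], 0.68)]
pot0 [([320.2, 273.0], 0.66), ([223.7, 209.7], 0.39)] [([246.8, 309.3], 0.49)]
```

View pics/t7.png

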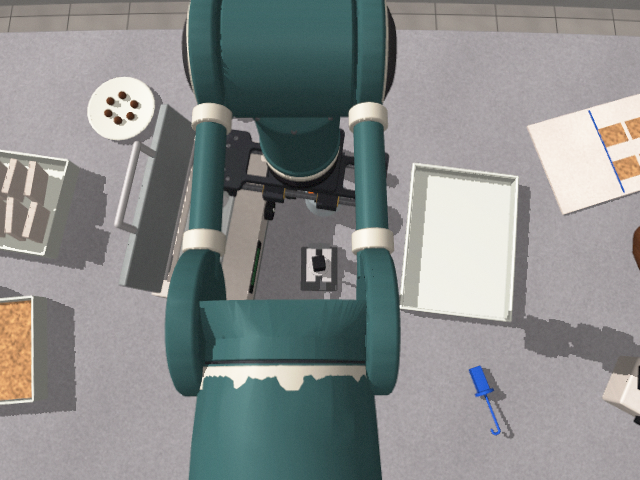

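View pics/c7.png

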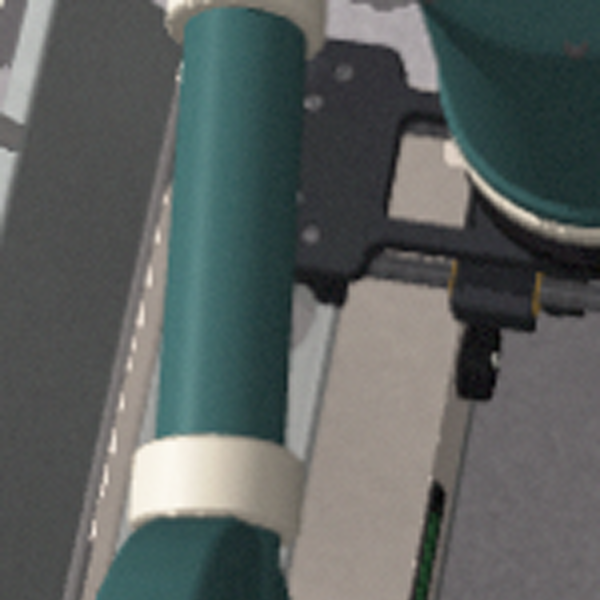

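View pics/c7b.png

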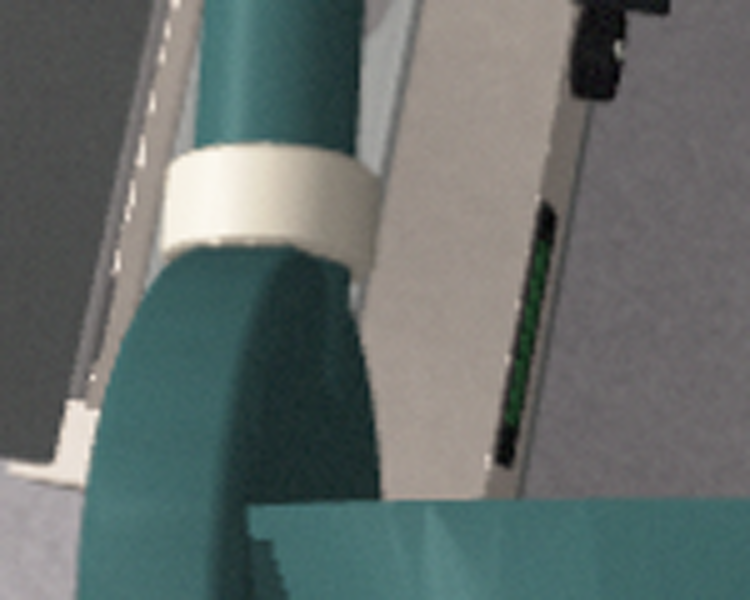

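```bash
python3 -m jog '[[-0.01,0,-0.06,0,0,0],[-0.01,0,-0.06,0,0,0],[-0.01,0,-0.06,0,0,0],[-0.01,0,-0.06,0,0,0],[-0.01,0,-0.06,0,0,0],[0,0,0,0,0,0]]'
cat > pots.py <<'E'
from h import *
import sys
b=snap('top','tp%s.png'%sys.argv[1]);a=snap('side')
print('bar',det(b,'cover_bar'),det(a,'cover_bar'))
for q in pinpoint(b,'pot0')[:6]:
    print(np.round(q['pixel'],1),q['confidence'],onz(b,q['pixel'],.02)[:2],onz(b,q['pixel'],.004)[:2])
c=b['color'][120:320,150:300]
cv2.imwrite('pics/u%s.png'%sys.argv[1],cv2.resize(b['color'][125:215,180:260],(533,600),interpolation=cv2.INTER_CUBIC)[:,:,::-1])
cv2.imwrite('pics/v%s.png'%sys.argv[1],cv2.resize(b['color'][205:295,170:250],(533,600),interpolation=cv2.INTER_CUBIC)[:,:,::-1])
E
python3 pots.py 1
```

```text
t: 11.95
tcp_pos: [0.4371, -0.2604, 0.3707]
tool_rot: [[0.988, -0.001, 0.152], [-0.152, -0.0, 0.988], [-0.001, -1.0, -0.001]]
force: [0.4, 1.0, 0.7]
gripper_width: 0.0249
bar [([125.5, 185.3], 0.6), ([319.1, 270.2], 0.17)] [([191.4, 229.0], 0.94), ([325.7, 250.7], 0.47)]
[214.2 279.3] 0.88 [0.45227041 0.22647204] [0.45389974 0.22999746]
[223.5 210. ] 0.84 [0.59629282 0.21331018] [0.60026102 0.21662185]
[214.3 242.7] 0.77 [0.52737437 0.22943183] [0.53022335 0.23300531]
[233.3 180.4] 0.68 [0.66024988 0.19536664] [0.66525672 0.19838692]
[326.1 199.4] 0.21 [6.19570196e-01 6.11488546e-04] [6.23916412e-01 4.69007339e-04]
```

View pics/u1.png

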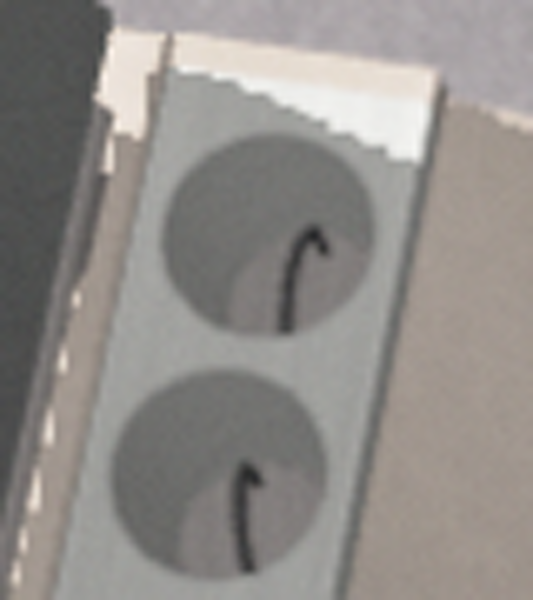

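View pics/v1.png

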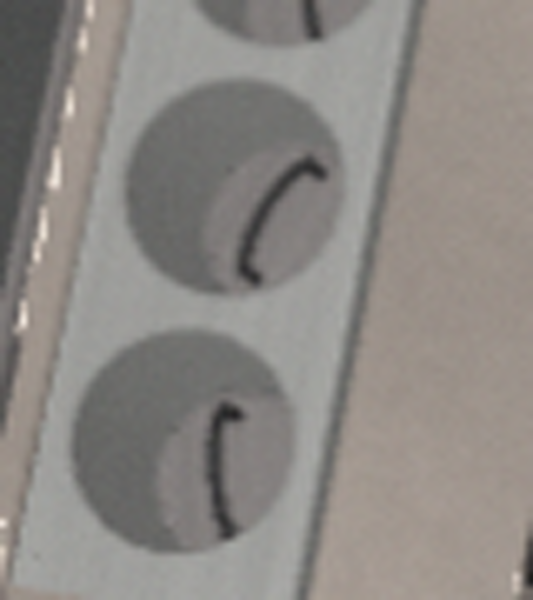

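```bash
cat > fit.py <<'E'
from h import *
import sys
from scipy.optimize import least_squares
from scipy.spatial import cKDTree
f=snap('top');im=cv2.cvtColor(f['color'],cv2.COLOR_RGB2GRAY).astype(float)
C=[(.4554,.2306),(.5245,.2203),(.5938,.2099),(.663,.1996)]
t=np.linspace(0,np.pi,41)
def bail(x,y,w,e,z0=.02):
    yy=.018*np.sign(np.cos(t))*np.abs(np.cos(t))**e; zz=z0+.05+.031*np.sin(t)**e
    return np.c_[x-np.sin(w)*yy,y+np.cos(w)*yy,zz]
ov=cv2.resize(f['color'],None,fx=6,fy=6,interpolation=cv2.INTER_CUBIC)
for i,c in enumerate(C):
    # pixels in bore mouth
    ang=np.linspace(0,2*np.pi,60)
    m=np.array([proj(f,[c[0]+.028*np.cos(q),c[1]+.028*np.sin(q),.14]) for q in ang])
    mask=np.zeros(im.shape,np.uint8);cv2.fillPoly(mask,[np.round(m).astype(int)],1)
    bg=cv2.medianBlur(im.astype(np.uint8),13).astype(float)
    dk=((bg-im)>18)&(mask>0)
    n,l,st,_=cv2.connectedComponentsWithStats(dk.astype(np.uint8),connectivity=8)
    k=1+np.argmax(st[1:,4]); P=np.argwhere(l==k)[:,::-1].astype(float); W=(bg-im)[l==k]
    best=None
    for w0 in np.radians([-110,-90,-70,70]) if False else np.radians([-120,-100,-80,-60]):
      def res(v):
        q=np.array([proj(f,p) for p in bail(v[0],v[1],v[2],.75)])
        # dense
        d1=cKDTree(q).query(P)[0]*np.sqrt(W/W.mean())
        return np.r_[d1,(cKDTree(P).query(q)[0]*.3),(np.array(v[:2])-c)/.004*1.0]
      r=least_squares(res,[c[0],c[1],w0],x_scale=[.005,.005,.2],diff_step=1e-3,loss='soft_l1')
      if best is None or r.cost<best.cost: best=r
    v=best.x; pk=np.array([v[0],v[1],.101])
    print(i,'pot',np.round(v[:2],4),'off',np.round((v[:2]-c)*1000,1),'bail dir yaw',round(np.degrees(v[2])+90,1),'cost',round(best.cost,2),len(P))
    for p in bail(*v,.75):
        u=proj(f,p); cv2.circle(ov,(int((u[0]+.5)*6),int((u[1]+.5)*6)),2,(255,0,0),-1)
    for a in ang:
        u=proj(f,[v[0]+.025*np.cos(a),v[1]+.025*np.sin(a),.07]);cv2.circle(ov,(int((u[0]+.5)*6),int((u[1]+.5)*6)),1,(0,255,0),-1)
        u=proj(f,[c[0]+.03*np.cos(a),c[1]+.03*np.sin(a),.14]);cv2.circle(ov,(int((u[0]+.5)*6),int((u[1]+.5)*6)),1,(255,255,0),-1)
o=ov[150*6:300*6,180*6:255*6]
o=ov[155*6:300*6,180*6:250*6]
cv2.imwrite('pics/fit%s.png'%sys.argv[1],np.hstack([o[:435],o[435:]])[:,:,::-1])
E
python3 fit.py 1
```

```text
0 pot [0.4537 0.2321] off [-1.7  1.5] bail dir yaw 3.8 cost 16.81 67
1 pot [0.5263 0.2212] off [1.8 0.9] bail dir yaw -29.4 cost 15.5 68
2 pot [0.5938 0.2125] off [-0.   2.6] bail dir yaw 4.6 cost 15.45 51
3 pot [0.666  0.2006] off [3. 1.] bail dir yaw -11.2 cost 13.92 50
```

View pics/fit1.png

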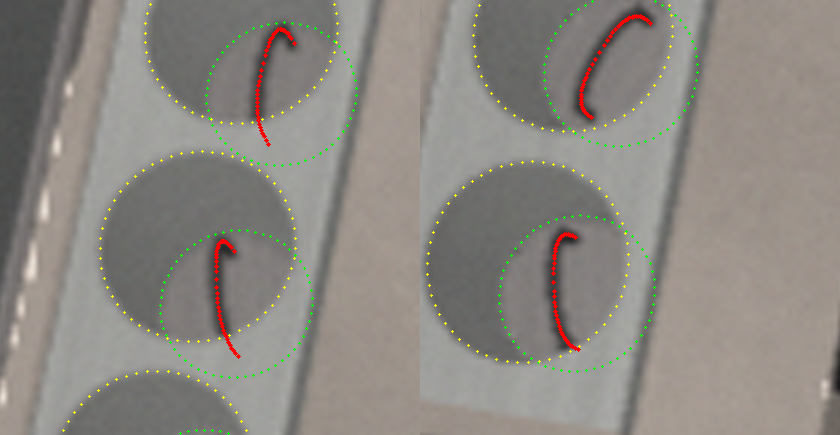

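```bash
python3 -m jog '[[0,0,0,0,0.178,0],[0,0,0,0,0.178,0],[0,0,0,0,0.178,0],[0,0,0,0,0.178,0],[0,0,0,0,0.178,0],[0,0,0,0,0.178,0],[0,0,0,0,0.178,0],[0,0,0,0,0.178,0]]' 0.6
python3 -m jog '[[0,0,0,0,0.178,0],[0,0,0,0,0.178,0],[0,0,0,0,0.178,0],[0,0,0,0,0.178,0],[0,0,0,0,0.178,0],[0,0,0,0,0.178,0],[0,0,0,0,0.178,0],[0,0,0,0,0.178,0],[0,0,0,0,0,0]]'
python3 -c "
from h import *
plan([.4677,.015,.22],-81.5)
a=snap('side');b=snap('top')
print(det(a,'stand'),det(a,'hook_collar'),det(b,'hook_collar'),det(b,'stand_seat'))
print(proj(b,[.4677,.015,.11]),proj(a,[.4677,.015,.11]))
cv2.imwrite('pics/c8.png',cv2.resize(b['color'][235:300,290:350],(554,600),interpolation=cv2.INTER_CUBIC)[:,:,::-1])
"
```

```text
t: 13.25
tcp_pos: [0.4385, -0.2565, 0.3711]
tool_rot: [[-0.005, 0.0, 1.0], [-1.0, 0.0, -0.005], [-0.0, -1.0, 0.0]]
force: [-0.3, -0.2, 0.2]
gripper_width: 0.0528
t: 14.38
tcp_pos: [0.4384, -0.2567, 0.3711]
tool_rot: [[-0.989, 0.0, 0.149], [-0.149, 0.0, -0.989], [-0.0, -1.0, -0.0]]
force: [-0.3, 0.0, 0.5]
gripper_width: 0.053
cur [ 0.4384 -0.2567  0.3711] toolz yaw -81.43 tilt [ 0.  0. -1.]
shift tool [-0.0694  0.1511 -0.2643]
turn deg -0.06799169352487411 rotvec tool [ 0.      0.0012 -0.0002] shift in target axes [-0.0692  0.1511 -0.2644]
[([329.2, 285.5], 0.79)] [([327.0, 252.7], 0.82)] [([315.7, 267.4], 0.74)] [([318.3, 266.1], 0.67)]
[318.63797093 266.34119073] [328.64897558 252.27836797]
```

View pics/c8.png

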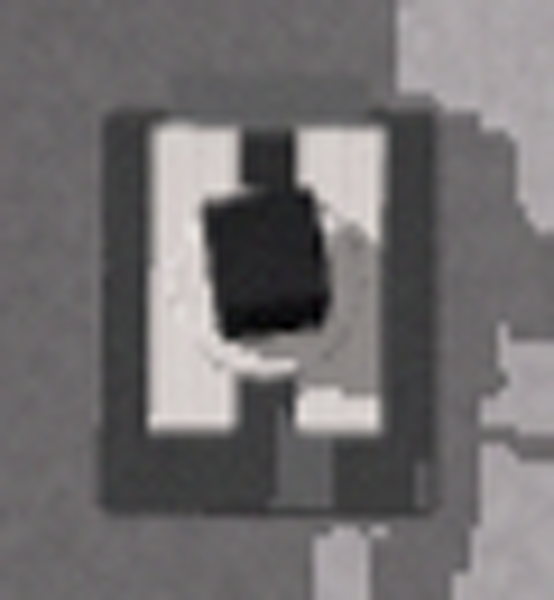

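```bash
python3 -m jog '[[-0.0139,0.01,-0.0529,0,0,0],[-0.0139,0.01,-0.0529,0,0,0],[-0.0139,0.01,-0.0529,0,0,0],[-0.0139,0.01,-0.0529,0,0,0],[-0.0139,0.01,-0.0529,0,0,0],[0,0.05,0,0,0,0],[0,0.05,0,0,0,0],[0,0,0,0,0,0]]'
python3 -c "
from h import *
plan([.4677,.015,.124],-81.5)"
```

```text
t: 15.68
tcp_pos: [0.4648, 0.0142, 0.2168]
tool_rot: [[-0.989, -0.009, 0.146], [-0.146, 0.0, -0.989], [0.009, -1.0, -0.002]]
force: [-1.1, 0.3, 1.2]
gripper_width: 0.0528
cur [0.4648 0.0142 0.2168] toolz yaw -81.61 tilt [-0.009  0.    -1.   ]
shift tool [-0.0039  0.0928 -0.0002]
turn deg 0.10813533404868281 rotvec tool [ 0.0016 -0.0019  0.0093] shift in target axes [-0.003   0.0928 -0.0004]
```

```bash
python3 -m jog '[[0,0.03,0,0,0,0],[0,0.03,0,0,0,0],[0,0.02,0,0,0,0],[0,0.01,0,0,0,0],[0,0.007,0,0,0,0],[0,0,0,0,0,0],[0,0,0,0,0,0]]'
python3 -m jog '[[0,0,0,0,0,0],[0,0,0,0,0,0],[0,0,0,0,0,0],[0,0,0,0,0,0],[0,0,0,0,0,0],[0,0,0,0,0,0]]' 0 40
```

```text
t: 16.55
tcp_pos: [0.469, 0.0138, 0.1249]
tool_rot: [[-0.989, 0.002, 0.145], [-0.145, -0.0, -0.989], [-0.001, -1.0, 0.0]]
force: [0.4, 0.0, -0.9]
gripper_width: 0.0524
t: 17.3
tcp_pos: [0.4683, 0.0138, 0.1241]
tool_rot: [[-0.989, 0.0, 0.145], [-0.145, -0.0, -0.989], [-0.0, -1.0, 0.0]]
force: [0.0, 0.6, 1.0]
gripper_width: 0.0214
```

```bash
python3 -m jog '[[0,-0.01,0,0,0,0],[0,-0.007,0,0,0,0],[0,0,0,0,0,0],[0.0198,0,-0.0029,0,0,0],[0.0198,0,-0.0029,0,0,0],[0.0198,0,-0.0029,0,0,0],[0,0,0,0,0,0]]'
python3 -m jog '[[0,-0.04,0,0,0,0],[0,-0.06,0,0,0,0],[0,-0.06,0,0,0,0],[0,-0.03,0,0,0,0],[0,0,0,0,0,0]]'
python3 -c "
from h import *
plan([.4537,.19,.33],3.8)
a=snap('side');
cv2.imwrite('pics/c9.png',cv2.resize(a['color'][100:300,250:450],(600,600),interpolation=cv2.INTER_CUBIC)[:,:,::-1])
"
```

```text
t: 18.18
tcp_pos: [0.407, 0.0139, 0.1406]
tool_rot: [[-0.989, -0.001, 0.145], [-0.145, 0.0, -0.989], [0.001, -1.0, -0.0]]
force: [-0.2, -1.1, -2.0]
gripper_width: 0.0219
t: 18.8
tcp_pos: [0.4107, 0.0138, 0.3342]
tool_rot: [[-0.989, 0.007, 0.145], [-0.145, -0.0, -0.989], [-0.007, -1.0, 0.001]]
force: [-0.6, -0.3, -2.5]
gripper_width: 0.0218
cur [0.4107 0.0138 0.3342] toolz yaw -81.68 tilt [ 0.007 -0.    -1.   ]
shift tool [-0.068   0.0045 -0.1681]
turn deg 85.47571926746889 rotvec tool [-0.0061 -1.4918 -0.0048] shift in target axes [-0.1729  0.0042  0.0545]
```

View pics/c9.png

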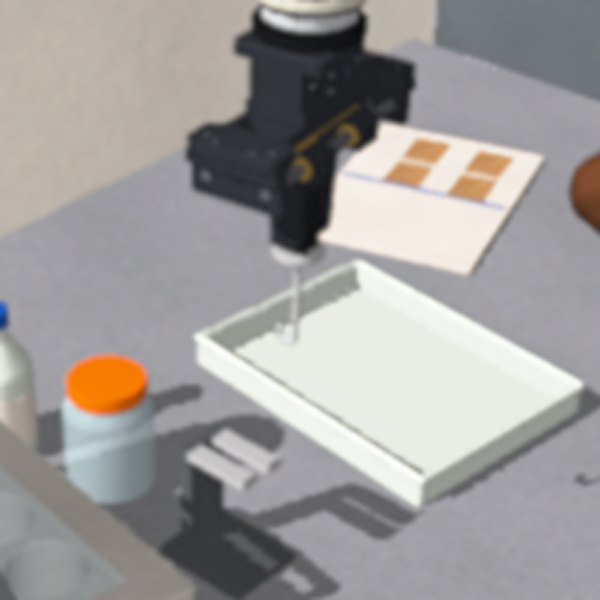

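```bash
python3 -m jog '[[0,0,0,0,-0.1658,0],[0,0,0,0,-0.1658,0],[0,0,0,0,-0.1658,0],[0,0,0,0,-0.1658,0],[0,0,0,0,-0.1658,0],[0,0,0,0,-0.1658,0],[0,0,0,0,-0.1658,0],[0,0,0,0,-0.1658,0],[0,0,0,0,-0.1658,0],[0,0,0,0,0,0]]'
python3 -c "
from h import *
plan([.4552,.2092,.30],3.8)"
```

```text
t: 20.1
tcp_pos: [0.4073, 0.0139, 0.3282]
tool_rot: [[0.065, -0.005, 0.998], [-0.998, 0.0, 0.065], [-0.0, -1.0, -0.005]]
force: [-0.1, -0.5, -1.8]
gripper_width: 0.0217
cur [0.4073 0.0139 0.3282] toolz yaw 3.72 tilt [-0.005  0.    -1.   ]
shift tool [-0.1918  0.028   0.0605]
turn deg 0.08333187596238645 rotvec tool [ 0.0045 -0.0015 -0.0004] shift in target axes [-0.1917  0.0282  0.0607]
```

```bash
python3 -m jog '[[-0.05,0,0.015,0,0,0],[-0.05,0,0.015,0,0,0],[-0.05,0,0.015,0,0,0],[-0.0418,0.01,0.0145,0,0,0],[0,0.02,0,0,0,0],[0,0,0,0,0,0],[0,0,0,0,0,0],[0,0,0,0,0,0]]'
python3 -c "
from h import *
plan([.4552,.2092,.172],3.8)
a=snap('side');b=snap('top')
cv2.imwrite('pics/c10.png',np.hstack([cv2.resize(a['color'][150:330,150:330],(400,400),interpolation=cv2.INTER_CUBIC),cv2.resize(b['color'][150:330,130:310],(400,400))])[:,:,::-1])
"
```

```text
t: 21.1
tcp_pos: [0.4552, 0.2084, 0.3018]
tool_rot: [[0.065, 0.001, 0.998], [-0.998, 0.0, 0.065], [-0.0, -1.0, 0.001]]
force: [0.6, 0.0, -2.3]
gripper_width: 0.0213
cur [0.4552 0.2084 0.3018] toolz yaw 3.71 tilt [ 0.001  0.    -1.   ]
shift tool [-7.000e-04  1.298e-01 -1.000e-04]
turn deg 0.08762171483041925 rotvec tool [-0.0014 -0.0015 -0.0003] shift in target axes [-8.000e-04  1.298e-01  1.000e-04]
```

View pics/c10.png

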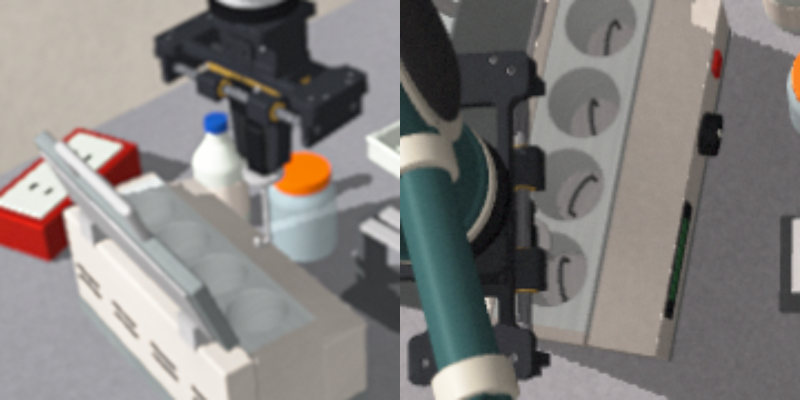

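```bash
python3 -m jog '[[0,0.03,0,0,0,0],[0,0.03,0,0,0,0],[0,0.02,0,0,0,0],[0,0.015,0,0,0,0],[0,0.01,0,0,0,0],[0,0.01,0,0,0,0],[0,0.005,0,0,0,0],[0,0,0,0,0,0]]'
python3 -m jog '[[0,0.005,0,0,0,0],[0,0.004,0,0,0,0],[0,0,0,0,0,0],[0,0,0,0,0,0]]'
```

```text
t: 22.2
tcp_pos: [0.4548, 0.2092, 0.1809]
tool_rot: [[0.067, -0.0, 0.998], [-0.998, -0.0, 0.067], [0.0, -1.0, -0.0]]
force: [0.9, 0.6, -2.6]
gripper_width: 0.0212
t: 22.7
tcp_pos: [0.4549, 0.2093, 0.172]
tool_rot: [[0.067, 0.0, 0.998], [-0.998, 0.0, 0.067], [-0.0, -1.0, 0.0]]
force: [0.4, 0.3, -1.4]
gripper_width: 0.0217
```

```bash
python3 -m jog '[[-0.006,0,0,0,0,0],[-0.006,0,0,0,0,0],[-0.0045,0,0,0,0,0],[0,0,0,0,0,0],[0,0,0,0,0,0]]'
python3 -m jog '[[0,-0.005,0,0,0,0],[0,-0.005,0,0,0,0],[0,-0.004,0,0,0,0],[0,-0.004,0,0,0,0],[0,-0.004,0,0,0,0],[0,0,0,0,0,0],[0,0,0,0,0,0]]'
```

```text
t: 23.32
tcp_pos: [0.4537, 0.2256, 0.1719]
tool_rot: [[0.067, -0.0, 0.998], [-0.998, -0.0, 0.067], [0.0, -1.0, -0.0]]
force: [0.0, -1.2, -1.6]
gripper_width: 0.0222
t: 24.2
tcp_pos: [0.4536, 0.2256, 0.1938]
tool_rot: [[0.067, -0.0, 0.998], [-0.998, -0.0, 0.067], [0.0, -1.0, -0.0]]
force: [-0.1, 0.4, -4.6]
gripper_width: 0.0222
```

```bash
python3 -m jog '[[0,-0.01,0,0,0,0],[0,-0.015,0,0,0,0],[0,-0.02,0,0,0,0],[0,-0.02,0,0,0,0],[0,-0.02,0,0,0,0],[0,-0.02,0,0,0,0],[0,-0.02,0,0,0,0],[0,-0.015,0,0,0,0],[0,-0.01,0,0,0,0],[0,0,0,0,0,0]]'
cat > tray.py <<'E'
from h import *
import sys
b=snap('top');a=snap('side')
print('tray',det(b,'tray'),det(a,'tray'))
for l,f in(('t',b),('s',a)):
    for q in pinpoint(f,'tray')[:1]: print(l,onz(f,q['pixel'],0))
print('pots t',[(np.round(q['pixel'],1).tolist(),round(q['confidence'],2),np.round(onz(b,q['pixel'],.004)[:2],4).tolist()) for q in pinpoint(b,'pot0')[:6]])
print('pots s',[(np.round(q['pixel'],1).tolist(),round(q['confidence'],2),np.round(onz(a,q['pixel'],.004)[:2],4).tolist()) for q in pinpoint(a,'pot0')[:6]])
print('bar',det(a,'cover_bar',1))
cv2.imwrite('pics/tr%s.png'%sys.argv[1],np.hstack([cv2.resize(a['color'][120:320,190:450],(520,400)),cv2.resize(b['color'][140:340,390:530],(280,400))])[:,:,::-1])
plan([.5,0,.34],0)
E
python3 tray.py 1
```

```text
t: 25.45
tcp_pos: [0.4541, 0.2258, 0.3448]
tool_rot: [[0.067, 0.001, 0.998], [-0.998, 0.001, 0.067], [-0.0, -1.0, 0.001]]
force: [-0.1, 0.4, -4.7]
gripper_width: 0.0216
tray [([453.5, 244.9], 0.96)] [([378.5, 223.0], 0.82)]
t [ 0.52769311 -0.26699482  0.        ]
s [ 0.54831804 -0.29818573  0.        ]
pots t [([219.4, 210.1], 0.76, [0.6, 0.2253]), ([193.9, 270.7], 0.73, [0.4715, 0.2728]), ([215.4, 243.4], 0.64, [0.5288, 0.2306]), ([231.0, 178.4], 0.58, [0.6697, 0.2035])]
pots s [([262.5, 275.9], 0.61, [0.6184, 0.1009])]
bar [([187.5, 231.8], 0.79)]
cur [0.4536 0.2256 0.3436] toolz yaw 3.82 tilt [-0.001 -0.    -1.   ]
shift tool [0.2282 0.0036 0.0313]
turn deg -3.8222003182916353 rotvec tool [0.0007 0.0667 0.0003] shift in target axes [0.2256 0.0036 0.0464]
```

View pics/tr1.png

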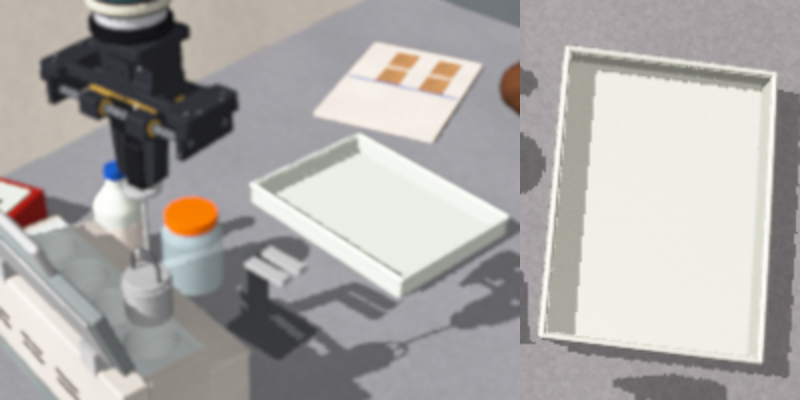

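```bash
python3 -m jog '[[0.012,0,0,0,0,0],[0.024,0,0,0,0,0],[0.0364,0,-0.00255,0,0,0],[0.0364,0,-0.00255,0,0,0],[0.0364,0,-0.00255,0,0,0],[0.0364,0,-0.00255,0,0,0],[0.0364,0,-0.00255,0,0,0],[0.0364,0,-0.00255,0,0,0],[0.0364,0,-0.00255,0,0,0]]'
python3 -m jog '[[0.0364,0,-0.00255,0,0,0],[0.0364,0,-0.00255,0,0,0],[0.0364,0,-0.00255,0,0,0],[0.0364,0,-0.00255,0,0,0],[0.0364,0,-0.00255,0,0,0],[0.0364,0,-0.00255,0,0,0],[0.024,0,0,0,0,0],[0.012,0,0,0,0,0],[0,0,0,0,0,0],[0,0,0,0,0,0]]'
python3 -m jog '[[0,0.015,0,0,0,0],[0,0.025,0,0,0,0],[0,0.03,0,0,0,0],[0,0.025,0,0,0,0],[0,0.02,0,0,0,0],[0,0.015,0,0,0,0],[0,0.01,0,0,0,0],[0,0.005,0,0,0,0],[0,0,0,0,0,0]]'
python3 tray.py 2
```

```text
t: 27.02
tcp_pos: [0.4548, -0.0675, 0.3442]
tool_rot: [[0.066, 0.0, 0.998], [-0.998, -0.001, 0.066], [0.001, -1.0, 0.0]]
force: [0.3, 1.1, -4.6]
gripper_width: 0.0215
t: 28.28
tcp_pos: [0.4571, -0.3194, 0.344]
tool_rot: [[0.067, -0.0, 0.998], [-0.998, 0.001, 0.067], [-0.001, -1.0, -0.0]]
force: [0.3, 0.3, -4.6]
gripper_width: 0.022
t: 29.4
tcp_pos: [0.4571, -0.3206, 0.1991]
tool_rot: [[0.067, 0.0, 0.998], [-0.998, -0.0, 0.067], [0.0, -1.0, 0.0]]
force: [-0.1, -0.2, -4.6]
gripper_width: 0.022
tray [([452.2, 240.0], 0.85)] [([380.5, 225.9], 0.91), ([244.0, 308.4], 0.71), ([248.3, 249.8], 0.49)]
t [ 0.53814048 -0.26472253  0.        ]
s [ 0.534783   -0.29013635  0.        ]
pots t [([482.7, 278.3], 0.88, [0.457, -0.3238]), ([215.2, 243.1], 0.66, [0.5294, 0.2311]), ([232.9, 175.1], 0.6, [0.6771, 0.1997]), ([308.0, 150.1], 0.19, [0.7338, 0.0397])]
pots s [([407.3, 224.2], 0.79, [0.4784, -0.3459])]
bar [([188.0, 230.8], 0.57)]
cur [ 0.4571 -0.3206  0.1993] toolz yaw 3.83 tilt [ 0. -0. -1.]
shift tool [-0.317  -0.1408  0.0642]
turn deg -3.8254393208671615 rotvec tool [-0.0003  0.0668  0.0002] shift in target axes [-0.3206 -0.1407  0.0429]
```

View pics/tr2.png

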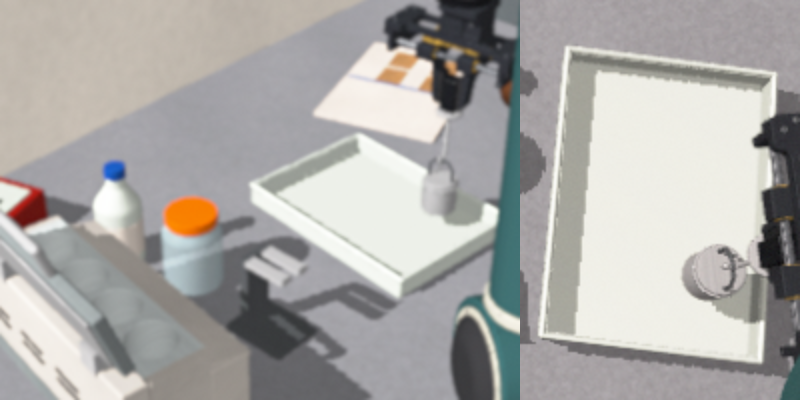

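```bash
python3 -m jog '[[0,0.01,0,0,0,0],[0,0.008,0,0,0,0],[0,0.005,0,0,0,0],[0,0.003,0,0,0,0],[0,0.003,0,0,0,0],[0,0.003,0,0,0,0],[0,0.003,0,0,0,0],[0,0,0,0,0,0]]'
python3 -m jog '[[0,0.003,0,0,0,0],[0,0.003,0,0,0,0],[0,0.0025,0,0,0,0],[0,0,0,0,0,0],[0,0,0,0,0,0]]'
python3 -m jog '[[0.006,0,0,0,0,0],[0.006,0,0,0,0,0],[0.006,0,0,0,0,0],[0.004,0,0,0,0,0],[0,0,0,0,0,0],[0,0,0,0,0,0]]'
python3 tray.py 3
```

```text
t: 30.85
tcp_pos: [0.4572, -0.3207, 0.1642]
tool_rot: [[0.067, 0.0, 0.998], [-0.998, -0.0, 0.067], [0.0, -1.0, 0.0]]
force: [-0.1, 0.7, -1.9]
gripper_width: 0.0212
t: 31.48
tcp_pos: [0.4569, -0.3205, 0.1554]
tool_rot: [[0.067, -0.0, 0.998], [-0.998, 0.0, 0.067], [-0.0, -1.0, -0.0]]
force: [-0.1, -0.5, -1.8]
gripper_width: 0.0221
t: 32.22
tcp_pos: [0.4584, -0.3424, 0.1554]
tool_rot: [[0.067, -0.0, 0.998], [-0.998, 0.0, 0.067], [-0.0, -1.0, -0.0]]
force: [0.8, -1.5, -2.0]
gripper_width: 0.0213
tray [([453.5, 242.8], 0.85)] [([379.8, 226.4], 0.75)]
t [ 0.53216916 -0.26720349  0.        ]
s [ 5.34736646e-01 -2.86685894e-01 -1.11022302e-16]
pots t [([223.2, 209.0], 0.84, [0.6024, 0.2173]), ([213.7, 241.5], 0.63, [0.5328, 0.2344]), ([479.4, 279.1], 0.58, [0.4553, -0.3168]), ([231.0, 178.2], 0.55, [0.6701, 0.2035]), ([453.8, 243.6], 0.41, [0.5298, -0.2667])]
pots s []
bar [([192.0, 228.5], 0.82)]
cur [ 0.4585 -0.3424  0.1555] toolz yaw 3.83 tilt [-0.  0. -1.]
shift tool [-0.3389 -0.1845  0.0643]
turn deg -3.8274997811649882 rotvec tool [ 0.      0.0668 -0.    ] shift in target axes [-0.3424 -0.1845  0.0415]
```

View pics/tr3.png

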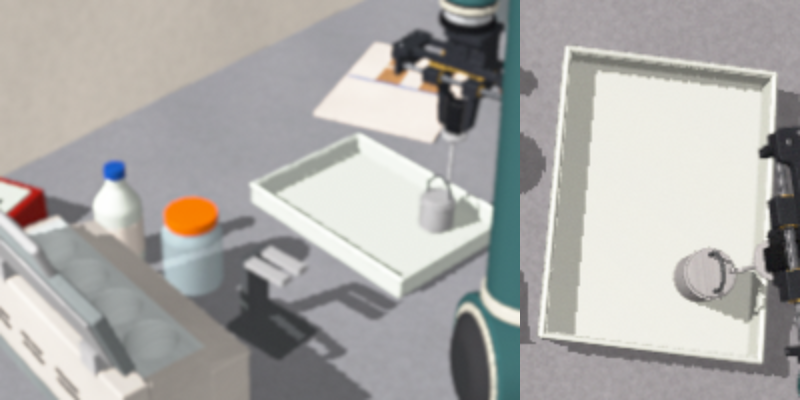

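```bash
python3 -m jog '[[0,-0.005,0,0,0,0],[0,-0.01,0,0,0,0],[0,-0.01,0,0,0,0],[0,0,0,0,0,0]]'
python3 -m jog '[[0,-0.03,0,0,0,0],[0,-0.04,0,0,0,0],[0,-0.04,0,0,0,0],[0,-0.03,0,0,0,0],[0,0,0,0,0,0]]'
python3 tray.py 4; python3 fit.py 2
```

```text
t: 33.17
tcp_pos: [0.4594, -0.3432, 0.1824]
tool_rot: [[0.067, 0.003, 0.998], [-0.998, -0.002, 0.067], [0.002, -1.0, 0.002]]
force: [0.0, 0.4, -1.8]
gripper_width: 0.0218
t: 33.8
tcp_pos: [0.4597, -0.3435, 0.3237]
tool_rot: [[0.067, 0.005, 0.998], [-0.998, -0.004, 0.067], [0.004, -1.0, 0.005]]
force: [0.8, -1.3, -1.5]
gripper_width: 0.0214
tray [([457.5, 245.8], 0.92)] [([378.5, 226.8], 0.8)]
t [ 0.52579724 -0.27538609  0.        ]
s [ 0.53630285 -0.28246489  0.        ]
pots t [([224.5, 208.1], 0.8, [0.6044, 0.2147]), ([478.7, 276.1], 0.74, [0.4616, -0.3157]), ([216.1, 243.1], 0.59, [0.5294, 0.2292]), ([233.4, 180.0], 0.58, [0.6661, 0.1982])]
pots s [([407.4, 233.9], 0.59, [0.4498, -0.3054])]
bar [([188.9, 230.8], 0.64)]
cur [ 0.4581 -0.3422  0.3193] toolz yaw 3.82 tilt [-0.001  0.001 -1.   ]
shift tool [-0.3387 -0.0203  0.0646]
turn deg -3.823904855042713 rotvec tool [ 0.0015  0.0667 -0.0013] shift in target axes [-0.3422 -0.0207  0.0419]
0 pot [0.4815 0.2206] off [ 26.1 -10. ] bail dir yaw 38.7 cost 41.56 4
1 pot [0.5263 0.2212] off [1.8 0.9] bail dir yaw -29.6 cost 15.39 68
2 pot [0.5938 0.2125] off [0.  2.6] bail dir yaw 4.4 cost 14.33 49
3 pot [0.6661 0.2005] off [3.1 0.9] bail dir yaw -10.6 cost 13.71 49
```

View pics/tr4.png

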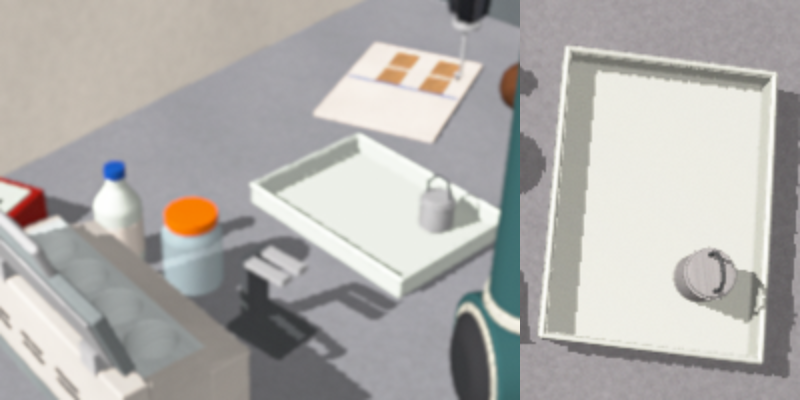

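View pics/fit2.png

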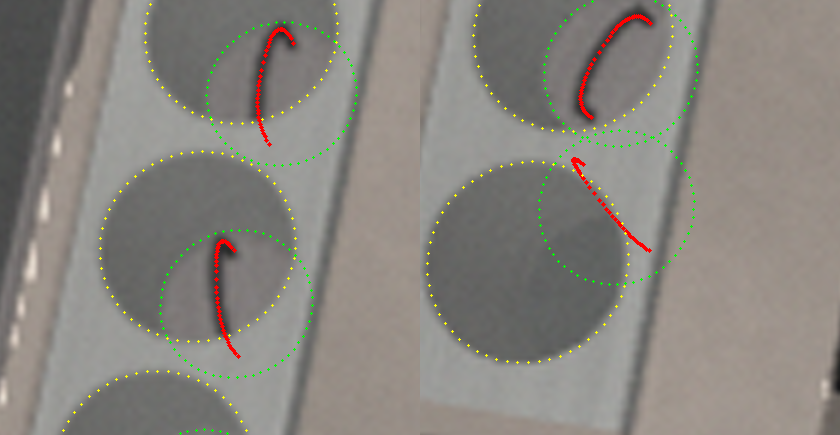

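```bash
python3 -m jog '[[-0.0522,0,0.0172,0,0,0],[-0.0522,0,0.0172,0,0,0],[-0.0522,0,0.0172,0,0,0],[-0.0522,0,0.0172,0,0,0],[-0.0522,0,0.0172,0,0,0],[-0.0522,0,0.0172,0,0,0],[-0.0522,0,0.0172,0,0,0],[-0.0522,0,0.0172,0,0,0],[-0.0522,0,0.0172,0,0,0],[-0.0522,0,0.0172,0,0,0]]'
python3 -m jog '[[0,0.01,0,0,0,0],[0,0.01,0,0,0,0],[0,0,0,0,0,0],[0,0,0,0,0,0]]'
python3 -c "
from h import *
plan([.5953,.1895,.172],3.8)"
```

```text
t: 35.55
tcp_pos: [0.5956, 0.1917, 0.3204]
tool_rot: [[0.067, 0.0, 0.998], [-0.998, -0.0, 0.067], [0.0, -1.0, 0.0]]
force: [0.8, 0.2, -2.2]
gripper_width: 0.022
t: 36.05
tcp_pos: [0.5953, 0.1885, 0.3006]
tool_rot: [[0.065, 0.0, 0.998], [-0.998, -0.0, 0.065], [0.0, -1.0, 0.0]]
force: [0.0, 0.2, -0.8]
gripper_width: 0.0213
cur [0.5953 0.1885 0.3006] toolz yaw 3.72 tilt [ 0. -0. -1.]
shift tool [-1.000e-03  1.286e-01  1.000e-04]
turn deg 0.07994820572940853 rotvec tool [-0.0001 -0.0014  0.0002] shift in target axes [-1.000e-03  1.286e-01  1.000e-04]
```

```bash
python3 -m jog '[[-0.001,0.03,0,0,0,0],[0,0.03,0,0,0,0],[0,0.02,0,0,0,0],[0,0.02,0,0,0,0],[0,0.01,0,0,0,0],[0,0.01,0,0,0,0],[0,0,0,0,0,0]]'
python3 -m jog '[[0,0.005,0,0,0,0],[0,0.0035,0,0,0,0],[0,0,0,0,0,0],[0,0,0,0,0,0]]'
python3 -m jog '[[-0.006,0,0,0,0,0],[-0.006,0,0,0,0,0],[-0.0045,0,0,0,0,0],[0,0,0,0,0,0],[0,0,0,0,0,0]]'
python3 -m jog '[[0,-0.005,0,0,0,0],[0,-0.005,0,0,0,0],[0,-0.004,0,0,0,0],[0,-0.004,0,0,0,0],[0,-0.004,0,0,0,0],[0,0,0,0,0,0],[0,0,0,0,0,0]]'
```

```text
t: 36.92
tcp_pos: [0.595, 0.1908, 0.1799]
tool_rot: [[0.067, -0.001, 0.998], [-0.998, -0.0, 0.067], [0.0, -1.0, -0.001]]
force: [-0.5, -0.3, -2.5]
gripper_width: 0.0216
t: 37.42
tcp_pos: [0.5953, 0.1909, 0.1722]
tool_rot: [[0.067, 0.0, 0.998], [-0.998, 0.0, 0.067], [-0.0, -1.0, 0.0]]
force: [-0.4, -0.4, -1.6]
gripper_width: 0.0217
t: 38.05
tcp_pos: [0.5941, 0.2072, 0.1719]
tool_rot: [[0.067, -0.0, 0.998], [-0.998, -0.0, 0.067], [0.0, -1.0, -0.0]]
force: [-0.3, -0.7, -1.6]
gripper_width: 0.0219
t: 38.92
tcp_pos: [0.594, 0.2073, 0.1937]
tool_rot: [[0.067, -0.0, 0.998], [-0.998, -0.0, 0.067], [0.0, -1.0, -0.0]]
force: [-0.1, -0.6, -4.6]
gripper_width: 0.0215
```

```bash
python3 -m jog '[[0,-0.01,0,0,0,0],[0,-0.015,0,0,0,0],[0,-0.02,0,0,0,0],[0,-0.02,0,0,0,0],[0,-0.02,0,0,0,0],[0,-0.02,0,0,0,0],[0,-0.02,0,0,0,0],[0,-0.015,0,0,0,0],[0,-0.01,0,0,0,0],[0,0,0,0,0,0]]'
python3 -m jog '[[0.012,0,0,0,0,0],[0.024,0,0,0,0,0],[0.0362,0,-0.00264,0,0,0],[0.0362,0,-0.00264,0,0,0],[0.0362,0,-0.00264,0,0,0],[0.0362,0,-0.00264,0,0,0],[0.0362,0,-0.00264,0,0,0],[0.0362,0,-0.00264,0,0,0],[0.0362,0,-0.00264,0,0,0]]'
python3 -m jog '[[0.0362,0,-0.00264,0,0,0],[0.0362,0,-0.00264,0,0,0],[0.0362,0,-0.00264,0,0,0],[0.0362,0,-0.00264,0,0,0],[0.0362,0,-0.00264,0,0,0],[0.0362,0,-0.00264,0,0,0],[0.024,0,0,0,0,0],[0.012,0,0,0,0,0],[0,0,0,0,0,0],[0,0,0,0,0,0]]'
python3 tray.py 5
```

```text
t: 40.17
tcp_pos: [0.5945, 0.2074, 0.3449]
tool_rot: [[0.067, 0.001, 0.998], [-0.998, 0.0, 0.067], [-0.0, -1.0, 0.001]]
force: [-0.2, 0.4, -5.0]
gripper_width: 0.0216
t: 41.3
tcp_pos: [0.5941, -0.0847, 0.3428]
tool_rot: [[0.066, -0.002, 0.998], [-0.998, -0.0, 0.066], [-0.0, -1.0, -0.002]]
force: [-0.7, 0.2, -4.2]
gripper_width: 0.0216
t: 42.55
tcp_pos: [0.5963, -0.3351, 0.344]
tool_rot: [[0.068, -0.0, 0.998], [-0.998, 0.001, 0.068], [-0.001, -1.0, -0.0]]
force: [0.0, 1.4, -5.2]
gripper_width: 0.0217
tray [([455.5, 241.9], 0.58), ([232.8, 178.2], 0.55)] [([378.7, 223.9], 0.97)]
t [ 0.53410118 -0.2715388   0.        ]
s [ 0.54501372 -0.29483295  0.        ]
pots t [([214.3, 244.1], 0.83, [0.5273, 0.2329]), ([506.4, 186.9], 0.78, [0.6538, -0.3871]), ([480.2, 277.8], 0.73, [0.458, -0.3186]), ([231.3, 177.5], 0.67, [0.6717, 0.2029])]
pots s [([372.6, 160.7], 0.76, [0.7989, -0.592]), ([405.8, 231.1], 0.64, [0.4613, -0.3138])]
bar [([189.5, 228.8], 0.6)]
cur [ 0.5961 -0.3361  0.3441] toolz yaw 3.84 tilt [ 0.  0. -1.]
shift tool [-0.3418  0.0041 -0.0734]
turn deg -3.8409552721199134 rotvec tool [-0.0002  0.067  -0.    ] shift in target axes [-0.3361  0.0041 -0.0961]
```

View pics/tr5.png

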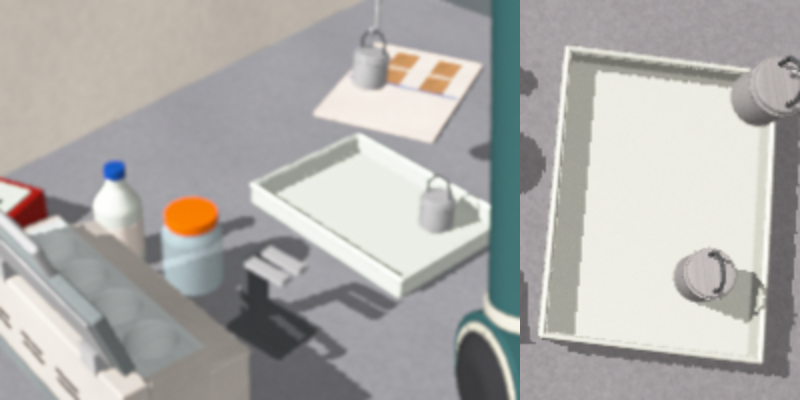

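```bash
python3 -m jog '[[0,0.015,0,0,0,0],[0,0.025,0,0,0,0],[0,0.03,0,0,0,0],[0,0.025,0,0,0,0],[0,0.02,0,0,0,0],[0,0.015,0,0,0,0],[0,0.01,0,0,0,0],[0,0.01,0,0,0,0],[0,0.008,0,0,0,0],[0,0.005,0,0,0,0]]'
python3 -m jog '[[0,0.003,0,0,0,0],[0,0.003,0,0,0,0],[0,0.003,0,0,0,0],[0,0.003,0,0,0,0],[0,0.003,0,0,0,0],[0,0.003,0,0,0,0],[0,0.003,0,0,0,0],[0,0.0045,0,0,0,0],[0,0,0,0,0,0],[0,0,0,0,0,0]]'
python3 -m jog '[[0.006,0,0,0,0,0],[0.006,0,0,0,0,0],[0.006,0,0,0,0,0],[0.004,0,0,0,0,0],[0,0,0,0,0,0],[0,0,0,0,0,0]]'
python3 -m jog '[[0,-0.005,0,0,0,0],[0,-0.01,0,0,0,0],[0,-0.01,0,0,0,0],[0,0,0,0,0,0]]'
python3 -m jog '[[0,-0.03,0,0,0,0],[0,-0.04,0,0,0,0],[0,-0.04,0,0,0,0],[0,-0.03,0,0,0,0],[0,0,0,0,0,0]]'
python3 tray.py 6; python3 fit.py 3
```

```text
t: 44.25
tcp_pos: [0.5962, -0.3364, 0.1808]
tool_rot: [[0.067, 0.0, 0.998], [-0.998, -0.0, 0.067], [0.0, -1.0, 0.0]]
force: [0.2, -0.3, -5.3]
gripper_width: 0.0214
t: 45.5
tcp_pos: [0.596, -0.3364, 0.1554]
tool_rot: [[0.067, -0.0, 0.998], [-0.998, 0.0, 0.067], [-0.0, -1.0, -0.0]]
force: [-0.2, -1.0, -2.2]
gripper_width: 0.0213
t: 46.25
tcp_pos: [0.5975, -0.3583, 0.1554]
tool_rot: [[0.067, -0.0, 0.998], [-0.998, 0.0, 0.067], [-0.0, -1.0, -0.0]]
force: [-0.6, -0.0, -1.1]
gripper_width: 0.0215
t: 46.75
tcp_pos: [0.5985, -0.3589, 0.1827]
tool_rot: [[0.067, 0.003, 0.998], [-0.998, -0.002, 0.067], [0.002, -1.0, 0.003]]
force: [-0.5, -0.9, -1.5]
gripper_width: 0.022
t: 47.38
tcp_pos: [0.5988, -0.3592, 0.3244]
tool_rot: [[0.067, 0.006, 0.998], [-0.998, -0.004, 0.067], [0.004, -1.0, 0.005]]
force: [-0.3, 0.5, -2.0]
gripper_width: 0.0218
tray [([452.5, 242.8], 0.98), ([564.7, 165.9], 0.75)] [([379.3, 223.7], 0.68)]
t [ 0.53216356 -0.26508215  0.        ]
s [ 0.54433921 -0.29686599  0.        ]
pots t [([482.5, 211.7], 0.87, [0.5987, -0.3316]), ([215.9, 244.0], 0.85, [0.5275, 0.2295]), ([478.7, 276.3], 0.76, [0.4611, -0.3156]), ([233.6, 177.7], 0.53, [0.6713, 0.198])]
pots s [([403.5, 235.1], 0.98, [0.4547, -0.293]), ([371.9, 212.0], 0.66, [0.5958, -0.3269])]
bar [([189.0, 230.2], 0.55)]
cur [ 0.5971 -0.3581  0.3191] toolz yaw 3.82 tilt [-0.002  0.001 -1.   ]
shift tool [-0.3638 -0.0203 -0.0731]
turn deg -3.8193949340903544 rotvec tool [ 0.0017  0.0667 -0.0012] shift in target axes [-0.3581 -0.0209 -0.0971]
0 pot [0.4817 0.2204] off [ 26.3 -10.2] bail dir yaw 45.5 cost 44.77 3
1 pot [0.5263 0.2212] off [1.8 0.9] bail dir yaw -29.3 cost 15.04 67
2 pot [0.5845 0.1991] off [ -9.3 -10.8] bail dir yaw -36.2 cost 37.8 4
3 pot [0.666  0.2005] off [3.  0.9] bail dir yaw -12.2 cost 12.68 47
```

View pics/tr6.png

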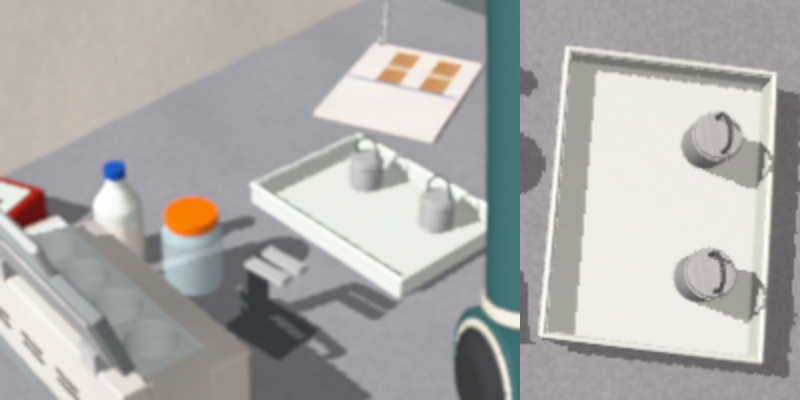

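```bash
python3 -m jog '[[0,0,0,0,0.132,0],[0,0,0,0,0.132,0],[-0.0538,0,-0.0042,0,0,0],[-0.0538,0,-0.0042,0,0,0],[-0.0538,0,-0.0042,0,0,0],[-0.0538,0,-0.0042,0,0,0],[-0.0538,0,-0.0042,0,0,0],[-0.0538,0,-0.0042,0,0,0],[-0.0538,0,-0.0042,0,0,0],[-0.0538,0,-0.0042,0,0,0]]'
python3 -m jog '[[-0.0538,0,-0.0042,0,0,0],[-0.0538,0,-0.0042,0,0,0],[0,0.01,0,0,0,0],[0,0.01,0,0,0,0],[0,0,0,0,0,0],[0,0,0,0,0,0]]'
python3 -c "
from h import *
plan([.6615,.1779,.172],-11.3)"
```

```text
t: 49.12
tcp_pos: [0.649, 0.072, 0.3206]
tool_rot: [[-0.196, 0.0, 0.981], [-0.981, -0.0, -0.196], [-0.0, -1.0, 0.0]]
force: [1.1, -0.2, -2.2]
gripper_width: 0.0218
t: 49.88
tcp_pos: [0.6619, 0.176, 0.3005]
tool_rot: [[-0.198, -0.0, 0.98], [-0.98, -0.0, -0.198], [0.0, -1.0, -0.0]]
force: [0.3, -0.6, -1.9]
gripper_width: 0.0218
cur [0.6619 0.176  0.3005] toolz yaw -11.41 tilt [-0. -0. -1.]
shift tool [-0.0018  0.1285 -0.0007]
turn deg 0.11087610326217145 rotvec tool [ 0.0001 -0.0019  0.0002] shift in target axes [-0.0018  0.1285 -0.0007]
```

```bash
python3 -m jog '[[0,0.03,0,0,0,0],[0,0.03,0,0,0,0],[0,0.02,0,0,0,0],[0,0.02,0,0,0,0],[0,0.01,0,0,0,0],[0,0.01,0,0,0,0],[0,0,0,0,0,0]]'
python3 -m jog '[[0,0.005,0,0,0,0],[0,0.0035,0,0,0,0],[0,0,0,0,0,0],[0,0,0,0,0,0]]'
python3 -c "
from h import *
plan([.6615,.1779,.172],-11.3)"
python3 -m jog '[[-0.006,0,0,0,0,0],[-0.006,0,0,0,0,0],[-0.0045,0,0,0,0,0],[0,0,0,0,0,0],[0,0,0,0,0,0]]'
python3 -m jog '[[0,-0.005,0,0,0,0],[0,-0.005,0,0,0,0],[0,-0.004,0,0,0,0],[0,-0.004,0,0,0,0],[0,-0.004,0,0,0,0],[0,0,0,0,0,0],[0,0,0,0,0,0]]'
```

```text
t: 50.75
tcp_pos: [0.6615, 0.1774, 0.1799]
tool_rot: [[-0.196, -0.001, 0.981], [-0.981, -0.0, -0.196], [0.0, -1.0, -0.001]]
force: [0.8, 0.1, -1.1]
gripper_width: 0.0217
t: 51.25
tcp_pos: [0.6619, 0.1775, 0.1722]
tool_rot: [[-0.196, 0.0, 0.981], [-0.981, 0.0, -0.196], [-0.0, -1.0, 0.0]]
force: [0.3, -0.4, -2.9]
gripper_width: 0.0217
cur [0.6619 0.1775 0.1722] toolz yaw -11.3 tilt [ 0.  0. -1.]
shift tool [-0.0003  0.0002 -0.0005]
turn deg 0.0047597949990461075 rotvec tool [-0.0003 -0.0001 -0.0001] shift in target axes [-0.0003  0.0002 -0.0005]
t: 51.88
tcp_pos: [0.665, 0.1935, 0.1719]
tool_rot: [[-0.196, -0.0, 0.981], [-0.981, -0.0, -0.196], [0.0, -1.0, -0.0]]
force: [0.3, -0.5, -2.4]
gripper_width: 0.0215
t: 52.75
tcp_pos: [0.6649, 0.1936, 0.1937]
tool_rot: [[-0.196, -0.0, 0.981], [-0.981, -0.0, -0.196], [0.0, -1.0, -0.0]]
force: [0.1, -0.1, -4.2]
gripper_width: 0.0216
```

```bash
python3 -m jog '[[0,-0.01,0,0,0,0],[0,-0.015,0,0,0,0],[0,-0.02,0,0,0,0],[0,-0.02,0,0,0,0],[0,-0.02,0,0,0,0],[0,-0.02,0,0,0,0],[0,-0.02,0,0,0,0],[0,-0.015,0,0,0,0],[0,-0.01,0,0,0,0],[0,0,0,0,0,0]]'
python3 -m jog '[[0.012,0,0,0,0,0],[0.024,0,0,0,0,0],[0.0371,0,0.00264,0,0,0],[0.0371,0,0.00264,0,0,0],[0.0371,0,0.00264,0,0,0],[0.0371,0,0.00264,0,0,0],[0.0371,0,0.00264,0,0,0]]'
python3 -m jog '[[0.0371,0,0.00264,0,0,0],[0.0371,0,0.00264,0,0,0],[0.0371,0,0.00264,0,0,0],[0.0371,0,0.00264,0,0,0],[0.0371,0,0.00264,0,0,0],[0.024,0,0,0,0,0],[0.012,0,0,0,0,0],[0,0,0,0,0,0],[0,0,0,0,0,0]]'
python3 tray.py 7
```

```text
t: 54.0
tcp_pos: [0.6654, 0.1937, 0.345]
tool_rot: [[-0.196, 0.001, 0.981], [-0.981, 0.0, -0.196], [-0.001, -1.0, 0.001]]
force: [0.6, 0.3, -5.2]
gripper_width: 0.0217
t: 54.88
tcp_pos: [0.6332, -0.0291, 0.3435]
tool_rot: [[-0.197, -0.001, 0.98], [-0.98, -0.001, -0.197], [0.001, -1.0, -0.001]]
force: [0.2, -0.2, -5.1]
gripper_width: 0.0214
t: 56.0
tcp_pos: [0.6043, -0.2448, 0.344]
tool_rot: [[-0.195, 0.0, 0.981], [-0.981, 0.001, -0.195], [-0.001, -1.0, -0.0]]
force: [0.7, 0.4, -4.1]
gripper_width: 0.0216
tray [([452.8, 242.3], 0.89), ([481.3, 211.1], 0.55)] [([379.8, 226.9], 0.81)]
t [ 0.53323196 -0.26576804  0.        ]
s [ 5.33174006e-01 -2.84633242e-01  1.11022302e-16]
pots t [([479.3, 276.5], 0.9, [0.4607, -0.3169]), ([481.5, 212.5], 0.81, [0.5969, -0.3293]), ([214.8, 243.6], 0.68, [0.5283, 0.2319]), ([460.9, 182.7], 0.63, [0.6624, -0.2885]), ([127.1, 185.2], 0.19, [0.6546, 0.4266])]
pots s [([370.4, 212.9], 0.9, [0.5961, -0.3199]), ([351.2, 173.5], 0.7, [0.7951, -0.4686]), ([407.3, 230.4], 0.64, [0.4601, -0.3197])]
bar [([191.2, 230.2], 0.73)]
cur [ 0.6042 -0.2456  0.344 ] toolz yaw -11.28 tilt [ 0.  0. -1.]
shift tool [-0.2205  0.004  -0.1502]
turn deg 11.280401414115943 rotvec tool [ 0.000e+00 -1.969e-01 -1.000e-04] shift in target axes [-0.2456  0.004  -0.1042]
```

View pics/tr7.png

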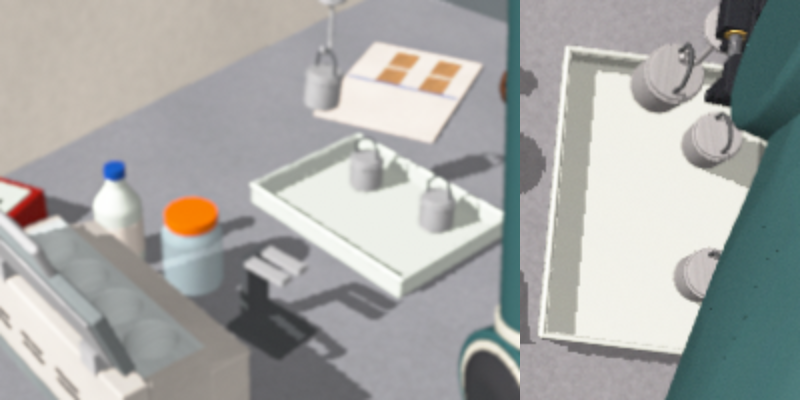

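```bash
python3 -m jog '[[0,0.015,0,0,0,0],[0,0.025,0,0,0,0],[0,0.03,0,0,0,0],[0,0.025,0,0,0,0],[0,0.02,0,0,0,0],[0,0.015,0,0,0,0],[0,0.01,0,0,0,0],[0,0.01,0,0,0,0],[0,0.008,0,0,0,0],[0,0.005,0,0,0,0]]'
python3 -m jog '[[0,0.003,0,0,0,0],[0,0.003,0,0,0,0],[0,0.003,0,0,0,0],[0,0.003,0,0,0,0],[0,0.003,0,0,0,0],[0,0.003,0,0,0,0],[0,0.003,0,0,0,0],[0,0.0045,0,0,0,0],[0,0,0,0,0,0],[0,0,0,0,0,0]]'
python3 -m jog '[[0.006,0,0,0,0,0],[0.006,0,0,0,0,0],[0.006,0,0,0,0,0],[0.004,0,0,0,0,0],[0,0,0,0,0,0],[0,0,0,0,0,0]]'
python3 -m jog '[[0,-0.005,0,0,0,0],[0,-0.01,0,0,0,0],[0,-0.01,0,0,0,0],[0,0,0,0,0,0]]'
python3 -m jog '[[0,-0.03,0,0,0,0],[0,-0.04,0,0,0,0],[0,-0.04,0,0,0,0],[0,-0.03,0,0,0,0],[0,0,0,0,0,0]]'
python3 tray.py 8; python3 fit.py 4
```

```text
t: 57.7
tcp_pos: [0.6042, -0.246, 0.1808]
tool_rot: [[-0.196, 0.0, 0.981], [-0.981, -0.0, -0.196], [0.0, -1.0, 0.0]]
force: [0.8, 0.7, -4.7]
gripper_width: 0.0217
t: 58.95
tcp_pos: [0.6041, -0.2459, 0.1555]
tool_rot: [[-0.196, -0.0, 0.981], [-0.981, 0.0, -0.196], [-0.0, -1.0, -0.0]]
force: [-0.1, 0.2, -1.5]
gripper_width: 0.0217
t: 59.7
tcp_pos: [0.5997, -0.2675, 0.1555]
tool_rot: [[-0.196, -0.0, 0.981], [-0.981, 0.0, -0.196], [-0.0, -1.0, -0.0]]
force: [-0.0, 0.5, -2.3]
gripper_width: 0.0216
t: 60.2
tcp_pos: [0.6009, -0.268, 0.1826]
tool_rot: [[-0.196, 0.003, 0.981], [-0.981, -0.002, -0.196], [0.001, -1.0, 0.003]]
force: [0.5, -0.6, -0.4]
gripper_width: 0.0213
t: 60.82
tcp_pos: [0.6012, -0.2682, 0.3241]
tool_rot: [[-0.196, 0.006, 0.981], [-0.981, -0.003, -0.196], [0.002, -1.0, 0.006]]
force: [-0.1, -0.5, -1.9]
gripper_width: 0.0219
tray [([454.8, 241.3], 0.69)] [([364.8, 113.8], 0.58), ([380.7, 225.2], 0.57)]
t [ 0.53537835 -0.27011317  0.        ]
s [ 1.08964460e+00 -9.14031969e-01  1.11022302e-16]
pots t [([481.4, 276.7], 0.9, [0.4603, -0.3213]), ([215.3, 243.1], 0.86, [0.5294, 0.2309]), ([480.8, 211.6], 0.81, [0.5989, -0.3279]), ([439.9, 210.9], 0.72, [0.5999, -0.2403])]
pots s [([406.2, 230.4], 0.88, [0.4625, -0.3175]), ([352.1, 226.8], 0.71, [0.5898, -0.2257]), ([368.5, 214.3], 0.58, [0.5955, -0.31])]
bar [([189.7, 230.0], 0.87)]
cur [ 0.5994 -0.2673  0.3191] toolz yaw -11.31 tilt [-0.002  0.001 -1.   ]
shift tool [-0.2427 -0.0204 -0.1499]
turn deg 11.306277237296996 rotvec tool [ 0.0019 -0.1973 -0.0007] shift in target axes [-0.2673 -0.0209 -0.0994]
0 pot [0.4362 0.2242] off [-19.2  -6.4] bail dir yaw -56.5 cost 37.61 5
1 pot [0.5263 0.2212] off [1.8 0.9] bail dir yaw -29.4 cost 14.86 67
2 pot [0.5846 0.199 ] off [ -9.2 -10.9] bail dir yaw -37.4 cost 37.83 4
3 pot [0.6967 0.2317] off [33.7 32.1] bail dir yaw 4.5 cost 57.62 2
```

View pics/tr8.png

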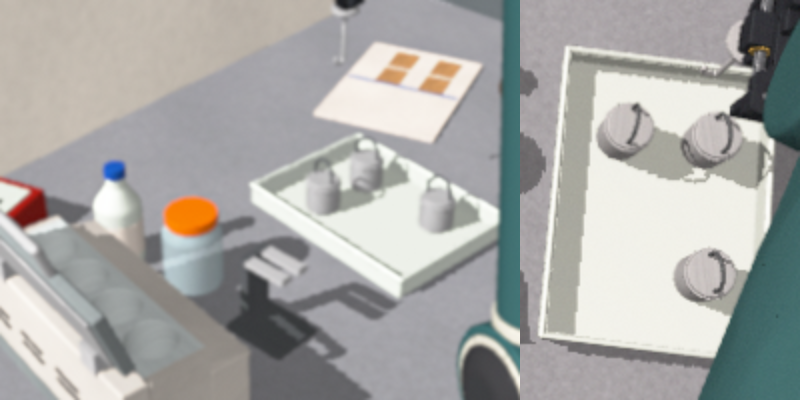

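```bash
python3 -m jog '[[0,0,0,0,0.158,0],[0,0,0,0,0.158,0],[-0.0407,0,-0.0337,0,0,0],[-0.0407,0,-0.0337,0,0,0],[-0.0407,0,-0.0337,0,0,0],[-0.0407,0,-0.0337,0,0,0],[-0.0407,0,-0.0337,0,0,0],[-0.0407,0,-0.0337,0,0,0],[-0.0407,0,-0.0337,0,0,0]]'
python3 -m jog '[[-0.0407,0,-0.0337,0,0,0],[-0.0407,0,-0.0337,0,0,0],[0,0.01,0,0,0,0],[0,0.01,0,0,0,0],[0,0,0,0,0,0],[0,0,0,0,0,0],[0,0,0,0,0,0]]'
python3 -c "
from h import *
plan([.515,.2012,.172],-29.4)"
```

```text
t: 62.45
tcp_pos: [0.5337, 0.0981, 0.3207]
tool_rot: [[-0.491, 0.001, 0.871], [-0.871, 0.0, -0.491], [-0.0, -1.0, 0.001]]
force: [1.1, 0.5, -1.8]
gripper_width: 0.0218
t: 63.32
tcp_pos: [0.5159, 0.1998, 0.301]
tool_rot: [[-0.492, 0.001, 0.87], [-0.87, 0.0, -0.492], [-0.001, -1.0, 0.0]]
force: [-0.2, -0.6, -1.4]
gripper_width: 0.0216
cur [0.5159 0.1998 0.301 ] toolz yaw -29.49 tilt [ 0.001  0.    -1.   ]
shift tool [-0.0007  0.129  -0.0016]
turn deg 0.09263324760354408 rotvec tool [-0.0005 -0.0016 -0.0006] shift in target axes [-0.0008  0.129  -0.0015]
```

```bash
python3 -m jog '[[0,0.03,0,0,0,0],[0,0.03,-0.001,0,0,0],[0,0.02,0,0,0,0],[0,0.02,0,0,0,0],[0,0.01,0,0,0,0],[0,0.01,0,0,0,0],[0,0,0,0,0,0]]'
python3 -m jog '[[0,0.005,0,0,0,0],[0,0.0035,0,0,0,0],[0,0,0,0,0,0],[0,0,0,0,0,0]]'
python3 -c "
from h import *
plan([.515,.2012,.172],-29.4)"
python3 -m jog '[[-0.006,0,0,0,0,0],[-0.006,0,0,0,0,0],[-0.0045,0,0,0,0,0],[0,0,0,0,0,0],[0,0,0,0,0,0]]'
python3 -m jog '[[0,-0.005,0,0,0,0],[0,-0.005,0,0,0,0],[0,-0.004,0,0,0,0],[0,-0.004,0,0,0,0],[0,-0.004,0,0,0,0],[0,0,0,0,0,0],[0,0,0,0,0,0]]'
```

```text
t: 64.2
tcp_pos: [0.5143, 0.2009, 0.18]
tool_rot: [[-0.491, -0.001, 0.871], [-0.871, -0.0, -0.491], [0.001, -1.0, -0.001]]
force: [-0.2, -0.3, -1.9]
gripper_width: 0.0219
t: 64.7
tcp_pos: [0.5147, 0.2011, 0.1722]
tool_rot: [[-0.491, 0.0, 0.871], [-0.871, 0.0, -0.491], [-0.0, -1.0, 0.0]]
force: [0.1, 1.1, -1.7]
gripper_width: 0.0217
cur [0.5147 0.2011 0.1722] toolz yaw -29.41 tilt [ 0.  0. -1.]
shift tool [-0.0003  0.0002  0.0002]
turn deg 0.009704014497799562 rotvec tool [-0.0002 -0.0002 -0.0002] shift in target axes [-0.0003  0.0002  0.0002]
t: 65.32
tcp_pos: [0.5226, 0.2154, 0.1719]
tool_rot: [[-0.491, -0.0, 0.871], [-0.871, -0.0, -0.491], [0.0, -1.0, -0.0]]
force: [0.6, -0.6, -1.8]
gripper_width: 0.022
t: 66.2
tcp_pos: [0.5225, 0.2153, 0.1938]
tool_rot: [[-0.491, -0.0, 0.871], [-0.871, -0.0, -0.491], [0.0, -1.0, -0.0]]
force: [-0.8, 0.7, -3.8]
gripper_width: 0.022
```

```bash
python3 -m jog '[[0,-0.01,0,0,0,0],[0,-0.015,0,0,0,0],[0,-0.02,0,0,0,0],[0,-0.02,0,0,0,0],[0,-0.02,0,0,0,0],[0,-0.02,0,0,0,0],[0,-0.02,0,0,0,0],[0,-0.015,0,0,0,0],[0,-0.01,0,0,0,0],[0,0,0,0,0,0]]'
python3 -m jog '[[0.0116,0,0.0046,0,0,0],[0.0232,0,0.0093,0,0,0],[0.0348,0,0.0139,0,0,0],[0.0348,0,0.0139,0,0,0],[0.0348,0,0.0139,0,0,0],[0.0348,0,0.0139,0,0,0],[0.0348,0,0.0139,0,0,0]]'
python3 -m jog '[[0.0348,0,0.0139,0,0,0],[0.0348,0,0.0139,0,0,0],[0.0348,0,0.0139,0,0,0],[0.0348,0,0.0139,0,0,0],[0.0348,0,0.0139,0,0,0],[0.0232,0,0.0093,0,0,0],[0.0116,0,0.0046,0,0,0],[0,0,0,0,0,0],[0,0,0,0,0,0]]'
python3 tray.py 9
```

```text
t: 67.45
tcp_pos: [0.523, 0.2155, 0.3449]
tool_rot: [[-0.491, 0.001, 0.871], [-0.871, 0.0, -0.491], [-0.001, -1.0, 0.001]]
force: [0.4, -0.6, -4.2]
gripper_width: 0.0218
t: 68.32
tcp_pos: [0.4916, -0.0092, 0.3429]
tool_rot: [[-0.491, -0.002, 0.871], [-0.871, -0.0, -0.491], [0.001, -1.0, -0.001]]
force: [0.3, 0.0, -4.0]
gripper_width: 0.0218
t: 69.45
tcp_pos: [0.4628, -0.2294, 0.3438]
tool_rot: [[-0.491, -0.0, 0.871], [-0.871, 0.001, -0.491], [-0.001, -1.0, -0.001]]
force: [0.6, -0.2, -4.8]
gripper_width: 0.0218
tray [([453.8, 244.5], 0.7), ([326.5, 200.0], 0.59)] [([378.0, 226.4], 0.75), ([286.9, 259.2], 0.29)]
t [ 0.52854673 -0.26767058  0.        ]
s [ 0.53864045 -0.28311195  0.        ]
pots t [([481.9, 212.7], 0.98, [0.5965, -0.3301]), ([449.0, 264.3], 0.88, [0.4861, -0.2546]), ([439.1, 207.6], 0.63, [0.6071, -0.2389]), ([479.5, 275.5], 0.48, [0.4628, -0.3174])]
pots s [([350.6, 224.3], 0.92, [0.6013, -0.2327]), ([408.7, 233.1], 0.77, [0.4493, -0.3113]), ([385.9, 192.0], 0.58, [0.635, -0.4505]), ([216.2, 271.7], 0.43, [0.7205, 0.1717])]
bar [([189.9, 231.0], 0.76)]
cur [ 0.463  -0.23    0.3441] toolz yaw -29.38 tilt [ 0. -0. -1.]
shift tool [-0.2186  0.0041 -0.0806]
turn deg 29.382553099590808 rotvec tool [-1.000e-04 -5.128e-01 -0.000e+00] shift in target axes [-0.23    0.0041  0.037 ]
```

View pics/tr9.png

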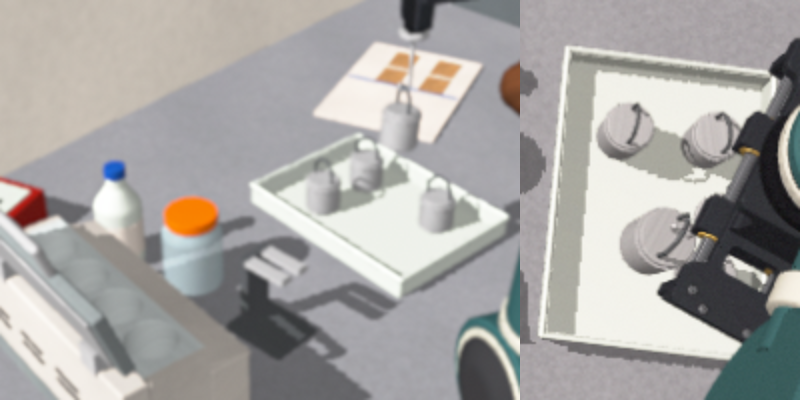

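```bash
python3 -m jog '[[0,0.015,0,0,0,0],[0,0.025,0,0,0,0],[0,0.03,0,0,0,0],[0,0.025,0,0,0,0],[0,0.02,0,0,0,0],[0,0.015,0,0,0,0],[0,0.01,0,0,0,0],[0,0.01,0,0,0,0],[0,0.008,0,0,0,0],[0,0.005,0,0,0,0]]'
python3 -m jog '[[0,0.003,0,0,0,0],[0,0.003,0,0,0,0],[0,0.003,0,0,0,0],[0,0.003,0,0,0,0],[0,0.003,0,0,0,0],[0,0.003,0,0,0,0],[0,0.003,0,0,0,0],[0,0.0045,0,0,0,0],[0,0,0,0,0,0],[0,0,0,0,0,0]]'
python3 -m jog '[[0.006,0,0,0,0,0],[0.006,0,0,0,0,0],[0.006,0,0,0,0,0],[0.004,0,0,0,0,0],[0,0,0,0,0,0],[0,0,0,0,0,0]]'
python3 -m jog '[[0,-0.005,0,0,0,0],[0,-0.01,0,0,0,0],[0,-0.01,0,0,0,0],[0,0,0,0,0,0]]'
python3 -m jog '[[0,-0.03,0,0,0,0],[0,-0.04,0,0,0,0],[0,-0.04,0,0,0,0],[0,-0.03,0,0,0,0],[0,0,0,0,0,0]]'
python3 tray.py 10;python3 -c "
from h import *
plan([.410,.0138,.3342],-81.6)"
```

```text
t: 71.15
tcp_pos: [0.463, -0.2304, 0.1808]
tool_rot: [[-0.491, 0.0, 0.871], [-0.871, -0.0, -0.491], [0.0, -1.0, 0.0]]
force: [-0.1, -0.5, -5.1]
gripper_width: 0.0219
t: 72.4
tcp_pos: [0.4629, -0.2303, 0.1555]
tool_rot: [[-0.491, -0.0, 0.871], [-0.871, 0.0, -0.491], [0.0, -1.0, -0.0]]
force: [-1.5, 0.1, -1.5]
gripper_width: 0.0217
t: 73.15
tcp_pos: [0.4521, -0.2495, 0.1555]
tool_rot: [[-0.491, 0.0, 0.871], [-0.871, 0.0, -0.491], [-0.0, -1.0, 0.0]]
force: [-0.8, -0.4, -0.6]
gripper_width: 0.0219
t: 73.65
tcp_pos: [0.4531, -0.25, 0.1823]
tool_rot: [[-0.491, 0.003, 0.871], [-0.871, -0.002, -0.491], [0.0, -1.0, 0.003]]
force: [0.4, 0.3, -2.5]
gripper_width: 0.0222
t: 74.28
tcp_pos: [0.4535, -0.2503, 0.3235]
tool_rot: [[-0.491, 0.005, 0.871], [-0.871, -0.003, -0.491], [0.0, -1.0, 0.006]]
force: [0.2, 0.1, -1.7]
gripper_width: 0.0218
tray [([455.7, 244.0], 0.58)] [([377.7, 224.4], 0.82)]
t [ 0.52962239 -0.27175062  0.        ]
s [ 5.45606740e-01 -2.90759068e-01 -1.11022302e-16]
pots t [([439.3, 206.9], 0.91, [0.6086, -0.2394]), ([480.6, 210.7], 0.79, [0.6008, -0.3276]), ([478.6, 280.0], 0.73, [0.4535, -0.315]), ([431.5, 274.4], 0.59, [0.4651, -0.2172])]
pots s [([372.4, 211.7], 0.74, [0.5957, -0.3293]), ([385.2, 242.5], 0.73, [0.4721, -0.229]), ([405.0, 233.1], 0.69, [0.4573, -0.304]), ([352.8, 223.3], 0.63, [0.5998, -0.241])]
bar [([192.0, 230.9], 0.63)]
cur [ 0.4517 -0.2492  0.3194] toolz yaw -29.41 tilt [-0.002  0.001 -1.   ]
shift tool [-0.2408 -0.0205 -0.0804]
turn deg 29.409683389145357 rotvec tool [ 0.0018 -0.5133 -0.0006] shift in target axes [-0.2492 -0.0206  0.0483]
cur [ 0.4517 -0.2492  0.3194] toolz yaw -29.41 tilt [-0.002  0.001 -1.   ]
shift tool [-0.2087 -0.0145 -0.1656]
turn deg -52.19031661085465 rotvec tool [1.800e-03 9.109e-01 7.000e-04] shift in target axes [ 0.0029 -0.0148 -0.2663]
```

View pics/tr10.png

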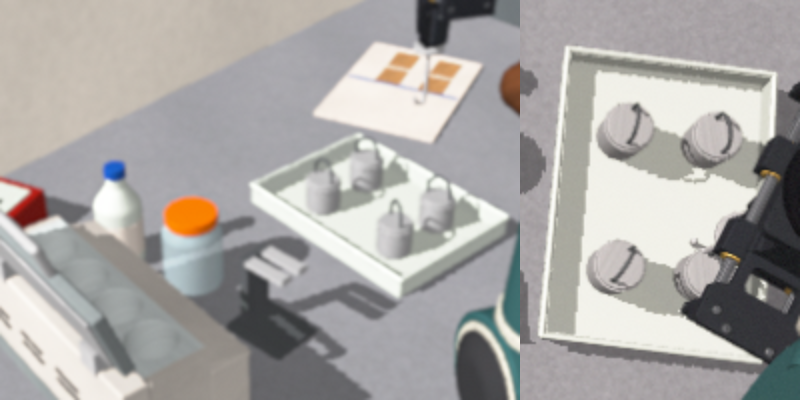

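```bash
python3 -m jog '[[0,0,0,0,0.1518,0],[0,0,0,0,0.1518,0],[0,0,0,0,0.1518,0],[0,0,0,0,0.1518,0],[0,0,0,0,0.1518,0],[0,0,0,0,0.1518,0],[0,0,0,0,0,0]]'
python3 -m jog '[[0.0006,0,-0.0533,0,0,0],[0.0006,0,-0.0533,0,0,0],[0.0006,0,-0.0533,0,0,0],[0.0006,0,-0.0533,0,0,0],[0.0006,0,-0.0533,0,0,0],[0,0,0,0,0,0],[0,0,0,0,0,0],[0,0,0,0,0,0]]'
python3 -c "
from h import *
plan([.408,.0138,.1411],-81.6)"
```

```text
t: 75.6
tcp_pos: [0.452, -0.2495, 0.3202]
tool_rot: [[-0.989, -0.0, 0.148], [-0.148, 0.0, -0.989], [0.0, -1.0, -0.0]]
force: [-0.1, -0.3, -1.2]
gripper_width: 0.0219
t: 76.6
tcp_pos: [0.4104, 0.0126, 0.3204]
tool_rot: [[-0.989, -0.0, 0.145], [-0.145, -0.0, -0.989], [0.0, -1.0, 0.0]]
force: [-0.7, 0.2, -1.1]
gripper_width: 0.0218
cur [0.4104 0.0126 0.3204] toolz yaw -81.65 tilt [-0. -0. -1.]
shift tool [ 0.0022  0.1793 -0.0016]
turn deg 0.05146485876790052 rotvec tool [-0.0004 -0.0009  0.0002] shift in target axes [ 0.0022  0.1793 -0.0015]
```

```bash
python3 -m jog '[[0.002,0.04,-0.001,0,0,0],[0,0.05,0,0,0,0],[0,0.04,0,0,0,0],[0,0.03,0,0,0,0],[0,0.0193,0,0,0,0],[0,0,0,0,0,0],[0,0,0,0,0,0],[0,0,0,0,0,0]]'
python3 -c "
from h import *
plan([.4683,.0138,.1411],-81.6)
a=snap('side');b=snap('top')
cv2.imwrite('pics/c11.png',np.hstack([cv2.resize(a['color'][210:310,280:380],(400,400),interpolation=cv2.INTER_CUBIC),cv2.resize(b['color'][220:320,270:370],(400,400))])[:,:,::-1])
"
```

```text
t: 77.6
tcp_pos: [0.4092, 0.0141, 0.1425]
tool_rot: [[-0.989, 0.002, 0.146], [-0.146, -0.0, -0.989], [-0.002, -1.0, 0.0]]
force: [1.1, -0.6, -2.2]
gripper_width: 0.0217
cur [0.4092 0.0141 0.1425] toolz yaw -81.63 tilt [ 0.002 -0.    -1.   ]
shift tool [-0.0584  0.0016  0.0089]
turn deg 0.028948516077178965 rotvec tool [-0.0004 -0.0005 -0.0024] shift in target axes [-0.0584  0.0014  0.0089]
```

View pics/c11.png

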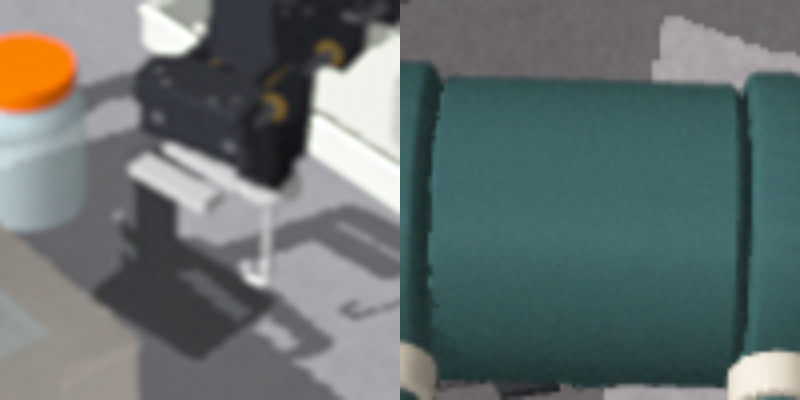

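```bash
python3 -m jog '[[-0.015,0,0.0022,0,0,0],[-0.015,0,0.0022,0,0,0],[-0.015,0,0.0022,0,0,0],[-0.0134,0,0.002,0,0,0],[0,0,0,0,0,0],[0,0,0,0,0,0],[0,0,0,0,0,0]]'
python3 -c "
from h import *
plan([.4683,.0138,.1241],-81.6)"
```

```text
t: 78.58
tcp_pos: [0.4665, 0.0145, 0.141]
tool_rot: [[-0.989, -0.001, 0.146], [-0.146, 0.0, -0.989], [0.001, -1.0, -0.0]]
force: [0.6, -0.5, -1.5]
gripper_width: 0.0213
cur [0.4665 0.0145 0.141 ] toolz yaw -81.6 tilt [-0.001  0.    -1.   ]
shift tool [-0.0017  0.0169  0.0009]
turn deg -0.004100178238502394 rotvec tool [0.0001 0.0001 0.0007] shift in target axes [-0.0017  0.0169  0.0009]
```

```bash
python3 -m jog '[[-0.001,0.005,0.0006,0,0,0],[0,0.004,0,0,0,0],[0,0.004,0,0,0,0],[0,0.003,0,0,0,0],[0,0.001,0,0,0,0],[0,0,0,0,0,0],[0,0,0,0,0,0]]'
python3 -m jog '[[0,0,0,0,0,0],[0,0,0,0,0,0],[0,0,0,0,0,0],[0,0,0,0,0,0]]' 0.6
python3 -m jog '[[0,-0.02,0,0,0,0],[0,-0.04,0,0,0,0],[0,-0.05,0,0,0,0],[0,-0.05,0,0,0,0],[0,0,0,0,0,0],[0,0,0,0,0,0]]'
python3 -c "
from h import *
plan([.573,.3095,.33],81.5)
a=snap('side');b=snap('top')
print(det(a,'hook_collar'),det(a,'stand_seat'))
cv2.imwrite('pics/c12.png',np.hstack([cv2.resize(a['color'][210:310,280:380],(400,400),interpolation=cv2.INTER_CUBIC),cv2.resize(b['color'][220:320,270:370],(400,400))])[:,:,::-1])
"
```

```text
t: 79.45
tcp_pos: [0.4683, 0.014, 0.1243]
tool_rot: [[-0.989, 0.0, 0.146], [-0.146, -0.0, -0.989], [-0.0, -1.0, 0.0]]
force: [0.3, 0.1, -1.6]
gripper_width: 0.0215
t: 79.95
tcp_pos: [0.4683, 0.014, 0.1243]
tool_rot: [[-0.989, 0.0, 0.146], [-0.146, 0.0, -0.989], [-0.0, -1.0, 0.0]]
force: [0.1, 0.0, -1.0]
gripper_width: 0.0527
t: 80.7
tcp_pos: [0.4678, 0.014, 0.2837]
tool_rot: [[-0.989, -0.0, 0.146], [-0.146, 0.0, -0.989], [0.0, -1.0, -0.0]]
force: [-0.4, 0.1, -0.9]
gripper_width: 0.0528
cur [0.4678 0.014  0.2837] toolz yaw -81.6 tilt [-0.  0. -1.]
shift tool [-0.1472 -0.0463 -0.277 ]
turn deg 163.096713912631 rotvec tool [ 6.0000e-04 -2.8466e+00 -0.0000e+00] shift in target axes [ 0.0603 -0.0463  0.3078]
[([326.2, 255.4], 0.93), ([477.4, 258.7], 0.53)] [([326.9, 251.5], 0.62)]
```

View pics/c12.png

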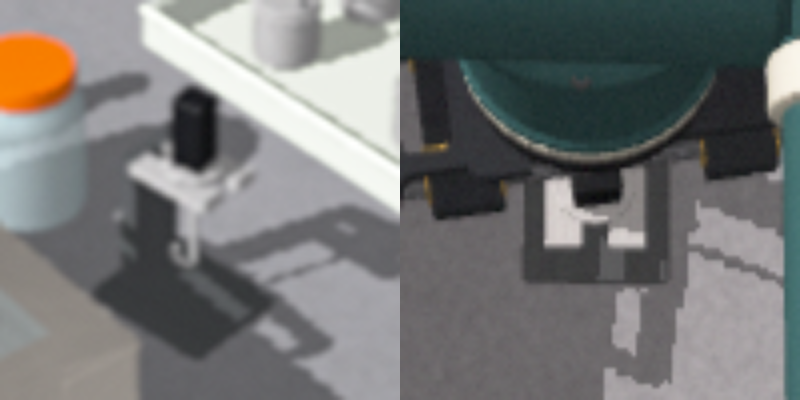

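```bash
python3 -m jog '[[0,-0.026,0,0,0.1475,0],[0,-0.026,0,0,0.1475,0],[-0.0101,0,-0.0515,0,0,0],[-0.0101,0,-0.0515,0,0,0],[-0.0101,0,-0.0515,0,0,0],[-0.0101,0,-0.0515,0,0,0],[-0.0101,0,-0.0515,0,0,0],[-0.0101,0,-0.0515,0,0,0],[0,0,0,0,0,0],[0,0,0,0,0,0]]' 0.28
python3 -c "
from h import *
plan([.5734,.3103,.269],-98.5)
a=snap('side');b=snap('top')
print(det(a,'cover_bar'),proj(a,[.5734,.3103,.279]),det(b,'cover_bar'),proj(b,[.5734,.3103,.279]))
cv2.imwrite('pics/c13.png',np.hstack([cv2.resize(a['color'][150:300,120:270],(400,400),interpolation=cv2.INTER_CUBIC),cv2.resize(b['color'][100:300,80:280],(400,400))])[:,:,::-1])
"
```

```text
t: 82.15
tcp_pos: [0.5732, 0.3102, 0.3346]
tool_rot: [[-0.989, -0.003, -0.147], [0.147, -0.002, -0.989], [0.002, -1.0, 0.002]]
force: [-0.6, -0.9, -0.3]
gripper_width: 0.0248
cur [0.5732 0.3102 0.3346] toolz yaw -98.47 tilt [-0.003 -0.002 -1.   ]
shift tool [-0.0003  0.0656 -0.0003]
turn deg -0.03444694963465622 rotvec tool [-0.0022  0.0006  0.0022] shift in target axes [-0.0002  0.0656 -0.0001]
[([190.7, 231.2], 0.81), ([406.7, 231.6], 0.23)] [192.11537279 229.88387213] [] [128.2587696  184.02505884]
```

View pics/c13.png

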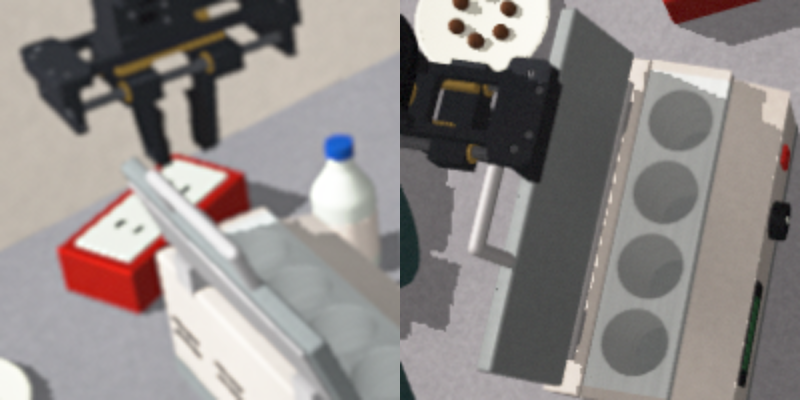

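```bash
python3 -m jog '[[0,0.02,-0.001,0,0,0],[0,0.02,0,0,0,0],[0,0.015,0,0,0,0],[0,0.0105,0,0,0,0],[0,0,0,0,0,0],[0,0,0,0,0,0]]'
python3 -m jog '[[0,0,0,0,0,0],[0,0,0,0,0,0],[0,0,0,0,0,0],[0,0,0,0,0,0]]' 0 10
```

```text
t: 83.1
tcp_pos: [0.5743, 0.3119, 0.2713]
tool_rot: [[-0.989, 0.001, -0.148], [0.148, 0.0, -0.989], [-0.001, -1.0, -0.001]]
force: [0.5, 0.1, 0.7]
gripper_width: 0.0245
t: 83.6
tcp_pos: [0.5741, 0.3102, 0.2717]
tool_rot: [[-0.989, 0.001, -0.148], [0.148, -0.002, -0.989], [-0.001, -1.0, 0.002]]
force: [-1.1, -5.1, 3.2]
gripper_width: 0.0115
```

```bash
python3 -m jog '[[0,-0.0037,0.0131,0,0,0],[0,-0.0031,0.0201,0,0,0],[0,0,0.0204,0,0,0],[0,0.003,0.0202,0,0,0],[0,0.0059,0.0195,0,0,0],[0,0,0,0,0,0]]'
python3 -m jog '[[0,0.0088,0.0184,0,0,0],[0,0.0114,0.0169,0,0,0],[0,0.0138,0.015,0,0,0],[0,0.0159,0.0127,0,0,0],[0,0,0,0,0,0]]'
```

```text
t: 84.35
tcp_pos: [0.5594, 0.2163, 0.2678]
tool_rot: [[-0.989, -0.002, -0.15], [0.15, -0.003, -0.989], [0.001, -1.0, 0.003]]
force: [-2.6, -3.2, 4.5]
gripper_width: 0.0112
t: 84.98
tcp_pos: [0.55, 0.1554, 0.216]
tool_rot: [[-0.989, -0.003, -0.149], [0.149, -0.002, -0.989], [0.002, -1.0, 0.002]]
force: [-0.7, -1.7, -0.8]
gripper_width: 0.0116
```

```bash
python3 -m jog '[[0,0.0088,0.0055,0,0,0],[0,0.0089,0.0047,0,0,0],[0,0.0095,0.004,0,0,0],[0,0.0095,0.0035,0,0,0],[0,0.0099,0.0025,0,0,0],[0,0.01,0.002,0,0,0],[0,0,0,0,0,0]]'
python3 -m jog '[[0,0.006,0.0006,0,0,0],[0,0.005,0.0005,0,0,0],[0,0.005,0.0003,0,0,0],[0,0.003,0,0,0,0],[0,0.0013,0,0,0,0],[0,0,0,0,0,0],[0,0,0,0,0,0]]'
```

```text
t: 85.85
tcp_pos: [0.5468, 0.1343, 0.1606]
tool_rot: [[-0.989, -0.002, -0.148], [0.148, -0.001, -0.989], [0.002, -1.0, 0.002]]
force: [-3.7, -3.7, -1.4]
gripper_width: 0.0115
t: 86.72
tcp_pos: [0.5465, 0.1325, 0.1412]
tool_rot: [[-0.989, -0.002, -0.147], [0.147, -0.002, -0.989], [0.002, -1.0, 0.003]]
force: [-3.8, -7.2, -2.0]
gripper_width: 0.0115
```

```bash
python3 -m jog '[[0,0.0015,0,0,0,0],[0,0.0015,0,0,0,0],[0,0,0,0,0,0],[0,0,0,0,0,0]]'
python3 -m jog '[[0,0,0,0,0,0],[0,0,0,0,0,0],[0,0,0,0,0,0],[0,0,0,0,0,0]]' 0.28
python3 -m jog '[[0,-0.03,0,0,0,0],[0,-0.05,0,0,0,0],[0,-0.05,0,0,0,0],[0,-0.05,0,0,0,0],[0,0,0.05,0,0,0],[0,0,0.06,0,0,0],[0,0,0.06,0,0,0],[0,0,0.06,0,0,0],[0,0,0.06,0,0,0],[0,0,0,0,0,0]]'
python3 -m jog '[[0,0,0.06,0,0,0],[0,0,0.06,0,0,0],[0,0,0.05,0,0,0],[0,0,0,0,0,0]]'
python3 -c "
from h import *
a=snap('side','s20.png');b=snap('top','t20.png')
print(det(a,'cover_bar',1),det(b,'cover_bar',1),proj(a,[.546,.133,.1505]),proj(b,[.546,.133,.1505]))
print(read_state()['tcp_pos'])"
```

```text
t: 87.22
tcp_pos: [0.5465, 0.1324, 0.1382]
tool_rot: [[-0.989, -0.002, -0.147], [0.147, -0.003, -0.989], [0.002, -1.0, 0.003]]
force: [-3.4, -6.9, -0.2]
gripper_width: 0.0117
t: 87.72
tcp_pos: [0.5477, 0.1341, 0.1392]
tool_rot: [[-0.989, 0.001, -0.148], [0.148, 0.0, -0.989], [-0.001, -1.0, -0.001]]
force: [0.6, 0.3, -0.6]
gripper_width: 0.025
t: 88.98
tcp_pos: [0.5037, -0.1567, 0.3189]
tool_rot: [[-0.988, 0.0, -0.154], [0.154, -0.001, -0.988], [-0.0, -1.0, 0.001]]
force: [-0.3, 1.2, -0.6]
gripper_width: 0.0246
t: 89.48
tcp_pos: [0.4792, -0.3231, 0.3184]
tool_rot: [[-0.989, -0.0, -0.151], [0.151, 0.0, -0.989], [0.0, -1.0, 0.0]]
force: [0.6, 0.9, -0.1]
gripper_width: 0.0253
[([268.1, 246.2], 0.78)] [([249.6, 223.8], 0.92)] [269.32603435 247.3958983 ] [252.77737288 219.79500637]
[ 0.47991415 -0.31962754  0.31881018]
```

View pics/s20.png

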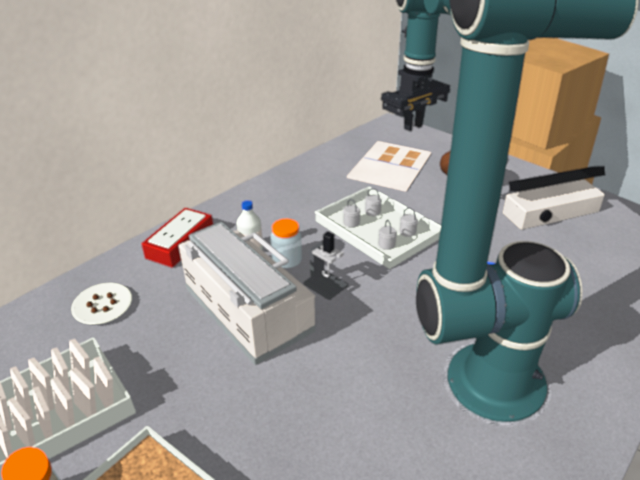

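View pics/t20.png

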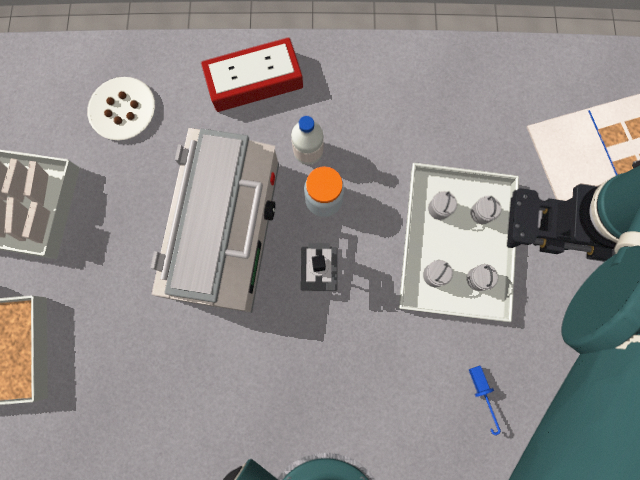

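```bash
python3 - <<'E'
from h import *
for x,y in(('t0','t20'),('s0','s20')):
    a=cv2.imread(f'pics/{x}.png',0).astype(np.float32);b=cv2.imread(f'pics/{y}.png',0).astype(np.float32)
    for nm,t,s in(('cover bar',(175,260,230,268),(225,275,245,300)),('cover+block',(130,305,155,280),(220,350,180,315)),('stand/hook',(245,292,300,340),(230,295,308,350)),('jar/reag',(115,215,290,345),(198,270,236,303)),('tray',(160,325,398,505),(185,265,315,440))):
        r=t if x=='t0' else s; p=a[r[0]:r[1],r[2]:r[3]];q=b[r[0]:r[1],r[2]:r[3]]
        print(x,nm,'mean absdiff',round(float(np.abs(p-q).mean()),2),'shift',np.round(cv2.phaseCorrelate(p,q)[0],2))
E
python3 -c "
from cell import *
print(read_state()['force'],close_job())"
```

```text
t0 cover bar mean absdiff 3.44 shift [ 0.03 -0.04]
t0 cover+block mean absdiff 3.77 shift [0.51 0.01]
t0 stand/hook mean absdiff 3.25 shift [-0.   -0.07]
t0 jar/reag mean absdiff 3.14 shift [-0.01  0.03]
t0 tray mean absdiff 19.99 shift [-0.02  0.07]
s0 cover bar mean absdiff 7.37 shift [0.01 0.01]
s0 cover+block mean absdiff 7.2 shift [0.48 0.49]
s0 stand/hook mean absdiff 5.33 shift [0.47 0.03]
s0 jar/reag mean absdiff 7.24 shift [-0.04  0.06]
s0 tray mean absdiff 21.31 shift [0.57 0.12]
the job is handed in; nothing more can be done
[ 0.80194289 -0.58107854  0.30051643] None
```

The job is done and handed in at about 90 s on the robot's clock; no verdict was reported.

**What I did:**
- Swung the cover back onto its stop.
- Took the real hook (not the blue look-alike) from its stand.
- Drew all four pots out by their bails and set each one down in the tray.
- Hung the hook back in its stand.
- Lowered the cover shut by its bar and drew the arm clear.

**Last checks:**
- **Pots:** all four stand upright on the tray floor in the final pictures, each in its own quarter of the tray. The bores were empty when I looked before closing the cover.
- **Cover, hook, jar and bottle:** compared with the start, these picture areas are within about half a pixel. So the cover is shut, the hook is back in place, and the bystanders have not moved.
- **Tray:** I saw no sign that it was knocked aside at any point.
- **Forces:** at the readings I took, contact forces stayed around 10 N or less.

**Disagreements:**
- The networks' positions for the tray and the cover bar scattered by a few pixels. They put the shut bar about 5 px off in the top view, but the comparison with the first picture shows it unmoved, and I trusted that.
- I did not measure the cover angle or the pot tilts as numbers. I judged them from the pictures only.

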